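# Open the tube rest and put the sample under the microscope

## Robot

A 7-joint arm with a two-finger parallel gripper is mounted at the origin on the work surface. World frame = base frame: x ahead of the robot, y to its left, z up, the work surface at z = 0. Lengths are in mm, angles in degrees, forces in N, time in s.
With the tool pointing down it reaches from about 425 to 800 mm from the base axis. Payload 8.3 kg.
Tool frame: the origin (TCP) lies between the finger pads; the fingertips stand finger_overhang ahead of it and the grasp point (between the pads) lies 8 mm behind it (finger_overhang is the distance from the TCP to the fingertips, in mm); z points along the fingers, x is the direction in which the jaws open and shut, and the axes are right-handed (so a half turn about z gives the same grasp; the last joint's range is limited). The gripper opens to 85 mm and grips with 20 to 120 N. Pads are 22 mm wide; open, the fingers measure 114 mm over their backs; the gripper's body (76 mm by 85 mm) begins 54 mm behind the grasp point. The pads swing forward as they close: fully open they stand 13 mm farther back than shut.
Start: joints at [60.968, 21.967, 0.94, 78.501, -0.361, 79.538, -2.664], TCP at [268.392, -564.417, 211.279] pointing down, gripper open.
Joint ranges: [-169.22, 169.22], [-14.56, 117.87], [-87.37, 89.26], [10.42, 133.3], [-82.24, 262.24], [0.94, 117.77], [-172.7, 172.7]. Speed limits (degrees/s): [136.94, 136.94, 172.46, 172.46, 180, 180, 180].

## Interface

Orientations are given as a 3x3 rotation matrix whose columns are the frame's x, y, z axes.
In Python, from bench import * gives the robot as it stands. The module is installed in compiled form; this text tells all that it offers.
- The arm moves only by the shell command python3 -m creep 'ROWS' [FORCE]. ROWS is JSON, a list of rows, each an object of numbers: "jaw": the gripper's target within -1 to 1 (shut at 1, half-way at 0, fully open at -1); "dx", "dy", "dz": the shift along the tool's x, y, z in cm; "spin": the turn about the tool's z in rad. A call has 1 to 5 rows; each row shifts and turns the commanded pose from where the row before left it, along the tool's axes as they then stand; what a row does not reach is not made up. A row lasts 1/10 s, in which the tool goes at most 50 mm and 8.59 degrees, less where a joint would pass 70% of its speed; a pose out of reach is approached as far as the arm can. A call with a gripper value outside its range is refused whole. The fingers move at their own pace and stop on an object; FORCE is the grip in N (left out, the last holds). Time passes only in rows, so rows that do not move let the fingers close. It gives the time, the measured TCP pose, the force and the opening at its end, in the units of the state.
- observe(): the state, without advancing time (a new reading comes with each control period).
- get_image(name): name is "scene" or "top"; returns a dict with "color" (400x640x3 uint8, red, green, blue), "fx", "fy", "cx", "cy" (pixels), "D" ([k1, k2, p1, p2, k3] as OpenCV has them; the pictures are not rectified), "xyz" and "attitude" of the camera in the world. Camera axes: x right, y up, looking along -z (the intrinsics and any distortion apply to the point x, -y, -z); pixel columns grow to the right and rows downward; lengths in mm; the calibration is good to about 2 mm. A picture is of the moment at which its call begins. There is no depth.
- sign_off(): hands the job in, once; it reports no verdict.
The state is a dict: "t": time; "joint_pos": joint angles; "qd": joint speeds; "joint_efforts": joint torques, N m; "eef_pos": TCP position; "ee_rot": TCP orientation; "wrist_force": force on the tool from outside, world axes, zero at the start; "torque": the same for the moment, N m; "finger_gap": opening from 0.0 (shut) to 1.0 (fully open).
Only numpy, scipy, OpenCV 4.12 (cv2) and the standard library are available. Lean on these libraries where they do the work, as an engineer would, in place of code of your own. Each camera call takes 0.05 s, during which the arm holds its last target.

## Task

Swing the blue-framed clear guard of the tube rest up and over until it stays thrown back on its own. Then take the red-capped sample tube off its cradle and lay it gently, without dropping it, in the viewing trough under the microscope's lens, seated in both saddles and centred lengthways, and let go. Leave the guard open, and do not disturb the green-capped tube or the other things on the bench.

Things in the scene. Friction and masses are not known exactly. Their poses are not given: they have to be found in the camera images.
- tube_rest: Fixed white tube rest, slab 170 x 220 x 40 mm high. Origin: centre of its underside on the bench; x level from its front (robot side) to the hinge at the back, y left, z up. Two cradles along x at y = +40 and -40 hold a tube each, axis 75 above the bench; either tube may lie in either. Two hinge brackets 16 wide stand at the back corners (x = 78, y = +/-98), 112 high.
- cradles (a point): Point midway between the two cradles, 75 mm above the bench, at the tubes' axis height. Each cradle is two grey V saddles at x = -33 and +33 mm (7 thick, up to 33 wide, sides sloping 40 degrees, lips 4 below the tube's axis); between them the tube is free, with 35 mm of room below its axis. 80 mm between the tubes' axes.
- guard (a joint): Hinge of the tube rest's clear blue-framed guard, rad: 0 shut (level, over both tubes); grows as its front edge swings up and back over the hinge; stop at 2.0. About 0.25 kg, free: balances at about 1.6, falls shut below that, beyond it falls open to the stop and stays. Panel 152 mm from hinge to front edge, 196 wide, with 36 mm deep side skirts (open, they stand out to the front).
- guard_hinge (a point): Point on the guard's hinge axis, mid-width, 105 mm above the bench; the hinge axis is parallel to the tube rest's y.
- guard_grip (a point): Middle of the guard's blue handle: round bar 10 mm thick, 100 long, parallel to the hinge and 187 from its axis, held in front of the panel's edge by an arm at each end (open gap of 30 between bar and panel). Shut, it is 105 above the bench. Moves with the guard.
- red_tube: Loose glass sample tube with red cap, about 0.07 kg, 120 mm long, 25 diameter. Origin on its axis at mid-length, x along the tube away from the cap; cap 28 diameter, from x = -60 to -41. At first it lies in a cradle, its x along the tube rest's x (cap to the front).
- green_tube: Same tube with green cap, in the other cradle; to be left there.
- microscope: Fixed digital microscope. Origin: centre of its underside on the bench; x level, away from its front (robot side), z up. Slab 210 x 210 x 20 mm high. Round lens head, 72 diameter, hangs right above the middle of the trough from 220 to 390 above the bench: a hand cannot come down upright there, it must lean in from the front. Pole 26 diameter (collar 44) at x = 50, y = 88, 420 high.
- trough (a point): Middle of the viewing trough on the microscope: where the middle of the seated tube's axis belongs, 62 mm above the bench, 42 above the slab. The tube lies along the microscope's x, either way round, in two black V saddles at x = -33 and +33, shaped as in the cradles (7 thick, lips 4 below the tube's axis).
- vial: Small glass vial with black cap, 22 mm diameter, 42 high, standing on the microscope's base at a front corner (x about -85, y about -80 mm from the microscope's middle); origin at the centre of its underside. Bystander.
- dish: Clear dish, 48 mm diameter, 12 high, lying on the microscope's base at a back corner; origin at the centre of its underside. Bystander.
- jar: Glass jar with red cap, 54 mm diameter, 62 high, on the bench nearer the robot; origin at the centre of its underside. Bystander.
- amber_bottle: Amber bottle with black cap, 80 mm diameter, 170 high, at the back of the bench; origin at the centre of its underside. Bystander.
- tub: White plastic tub, 100 mm diameter, 60 high, at the back of the bench; origin at the centre of its underside. Bystander.

How it is judged (in metres and radians):
On the way, in this order (a step that is already met when the one before it is completed fails the run):
1. the guard stays thrown back on its own (value of joint guard above 1.85 rad and contact force between tube_rest and the fingers below 0.1 N and contact force between tube_rest and the arm below 0.1 N), for 0.3 s.
2. the red-capped tube is lifted clear of its cradle while the guard stands open (value of joint guard above 1.85 rad and height (world z) of red_tube above 0.105 m), for 0.1 s.
At the end, for the whole second after the job is handed in: Guard open by itself (over 1.85 rad); red-capped tube at rest in the trough, its middle within 15 mm lengthways, 4 mm sideways and in height, axis within 5 degrees of the trough's, either way round; green-capped tube moved under 15 mm, other bystanders under 20 mm (value of joint guard above 1.85 rad and x of red_tube in the frame of trough between -0.015 and 0.015 m and y of red_tube in the frame of trough between -0.004 and 0.004 m and z of red_tube in the frame of trough between -0.004 and 0.004 m and angle between the x axis of red_tube and the x axis of microscope, either way round below 0.09 rad and linear speed of red_tube below 0.02 m/s and distance of green_tube from where it was at the start of the episode below 0.015 m and distance of each of vial, dish, jar, amber_bottle, tub from where it was at the start of the episode below 0.02 m); the robot touches nothing.
It fails at once if a bystander is disturbed (green-capped tube moved over 15 mm, any other over 20 mm) (distance of green_tube from where it was at the start of the episode above 0.015 m or distance of any of vial, dish, jar, amber_bottle, tub from where it was at the start of the episode above 0.02 m).
It fails at once if the red-capped tube is dropped or flung (faster than 0.5 m/s while the fingers do not hold it) (linear speed of red_tube above 0.5 m/s and contact force between red_tube and the fingers below 0.1 N).
It also fails if it takes over 64 s, if anything falls off the work surface, if the arm or the gripper's body presses on something with over 40 N, if the wrist force passes 120 N, or if a joint passes its speed limit or range.

## Working session

There is one attempt and no reset: what is moved stays moved. The work goes in short steps, Python scripts to look and compute and a shell command to move; the robot and the scene stay as the last step left them, time stands still between calls to the robot, and variables do not carry over. Pictures are saved under pics/ and viewed, and the job is handed in when it is done.

```bash
mkdir -p pics; ls; python3 - <<'E'
from bench import *
import cv2
s=observe();print(s)
for n in("scene","top"):
    g=get_image(n);cv2.imwrite(f"pics/{n}0.png",g["color"][:,:,::-1])
    print({k:v for k,v in g.items() if k!="color"})
E
```

```text
pics
{'t': 0.0, 'joint_pos': array([60.96711816, 22.0168479 ,  0.93740944, 78.56146127, -0.36032268,
       79.53792642, -2.6655249 ]), 'qd': array([-0.14684302, -0.02784346, -0.07240888,  0.11584747, -0.01052635,
       -0.03529512,  0.01140994]), 'joint_efforts': array([ 2.41226262e-04, -6.27597141e+01,  8.44373200e-01, -3.71812928e+01,
        1.64726435e-02,  1.42177046e-02, -8.34838033e-06]), 'eef_pos': array([ 268.17152017, -563.94171747,  210.26023938]), 'ee_rot': array([[ 4.29441390e-01, -9.03094293e-01, -8.88790171e-04],
       [-9.03092563e-01, -4.29442307e-01,  1.76849184e-03],
       [-1.97879899e-03,  4.31961990e-05, -9.99998041e-01]]), 'wrist_force': array([-0.00262397,  0.99482964,  0.22449121]), 'torque': array([-0.02871027, -0.01295602, -0.01493054]), 'finger_gap': 0.999184969703065}
{'fx': 489.531188712057, 'fy': 489.531188712057, 'cx': 318.38390126154343, 'cy': 193.33659414541447, 'D': array([0.04248253, 0.        , 0.        , 0.        , 0.        ]), 'xyz': array([1187.1437457 , -473.28306545,  611.41372107]), 'attitude': array([[ 6.05874393e-01, -4.46214735e-01,  6.58641504e-01],
       [ 7.95560317e-01,  3.39769348e-01, -5.01637890e-01],
       [ 5.20238353e-05,  8.27918595e-01,  5.60848283e-01]])}
{'fx': 375.87592503755604, 'fy': 375.87592503755604, 'cx': 316.20052956837327, 'cy': 203.64057029494387, 'D': array([-0.02501112,  0.        ,  0.        ,  0.        ,  0.        ]), 'xyz': array([503.77465675, -29.76599198, 789.30707403]), 'attitude': array([[ 0.00987041,  0.99697182, -0.07713466],
       [-0.9998925 ,  0.00900402, -0.01157184],
       [-0.01084228,  0.07724059,  0.99695353]])}
```

View both.

View pics/scene0.png

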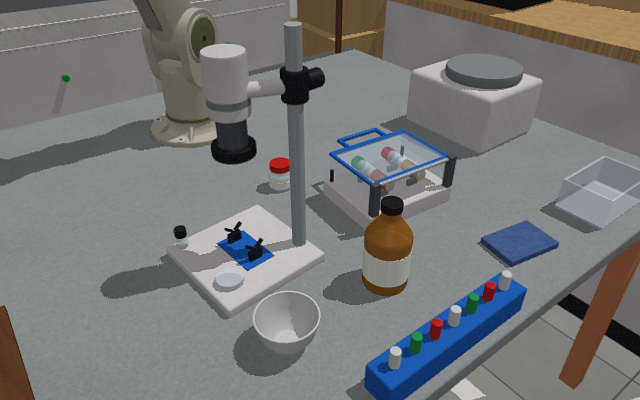

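View pics/top0.png

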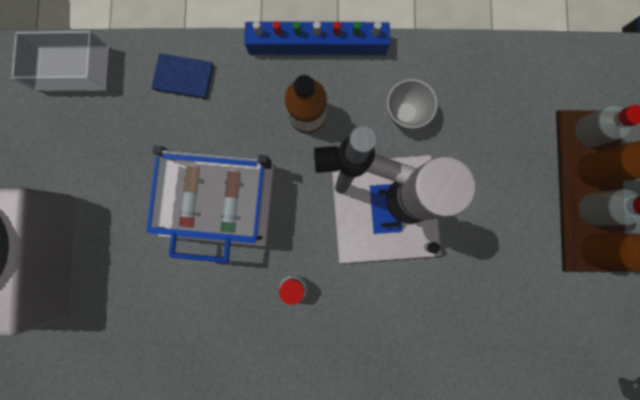

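```bash
cat > h.py <<'E'
import numpy as np, cv2
from bench import *
def pix(g,P):
    R=np.array(g["attitude"]);p=(np.atleast_2d(P)-g["xyz"])@R
    p=p*[1,-1,-1]
    K=np.array([[g["fx"],0,g["cx"]],[0,g["fy"],g["cy"]],[0,0,1]])
    return cv2.projectPoints(p.reshape(-1,1,3),np.zeros(3),np.zeros(3),K,np.array(g["D"]))[0].reshape(-1,2)
def ray(g,uv):
    K=np.array([[g["fx"],0,g["cx"]],[0,g["fy"],g["cy"]],[0,0,1]])
    n=cv2.undistortPoints(np.array(uv,float).reshape(-1,1,2),K,np.array(g["D"])).reshape(-1,2)
    d=np.c_[n[:,0],-n[:,1],-np.ones(len(n))]
    return d@np.array(g["attitude"]).T
def onz(g,uv,z):
    d=ray(g,uv);c=np.array(g["xyz"]);return c+d*((z-c[2])/d[:,2])[:,None]
def crop(g,name,x0,y0,x1,y1,s):
    c=cv2.resize(g["color"][y0:y1,x0:x1,::-1],None,fx=s,fy=s,interpolation=cv2.INTER_CUBIC)
    for u in range((x0+19)//20*20,x1,20):
        cv2.line(c,((u-x0)*s,0),((u-x0)*s,6),(0,255,255),1);cv2.putText(c,str(u),((u-x0)*s,18),0,.4,(0,255,255),1)
    for v in range((y0+19)//20*20,y1,20):
        cv2.line(c,(0,(v-y0)*s),(6,(v-y0)*s),(0,255,255),1);cv2.putText(c,str(v),(8,(v-y0)*s+4),0,.4,(0,255,255),1)
    cv2.imwrite("pics/"+name,c)
E
python3 - <<'E'
from h import *
g=get_image("top");crop(g,"t1.png",140,135,300,275,5);crop(g,"t2.png",315,120,475,275,5)
g=get_image("scene");crop(g,"s1.png",315,120,465,230,5);crop(g,"s2.png",160,190,330,320,4)
E
```

```text
(no output)
```

View pics/t1.png

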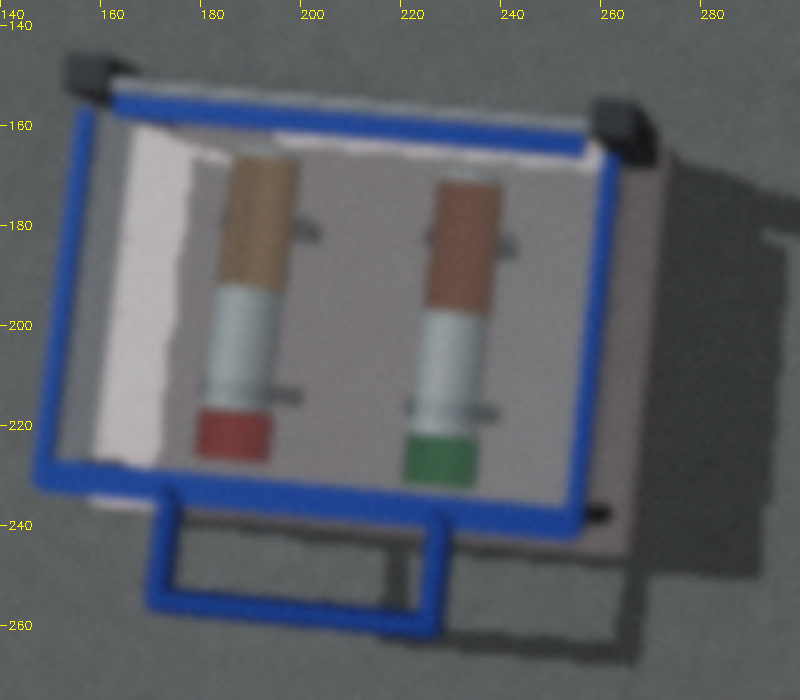

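View pics/t2.png

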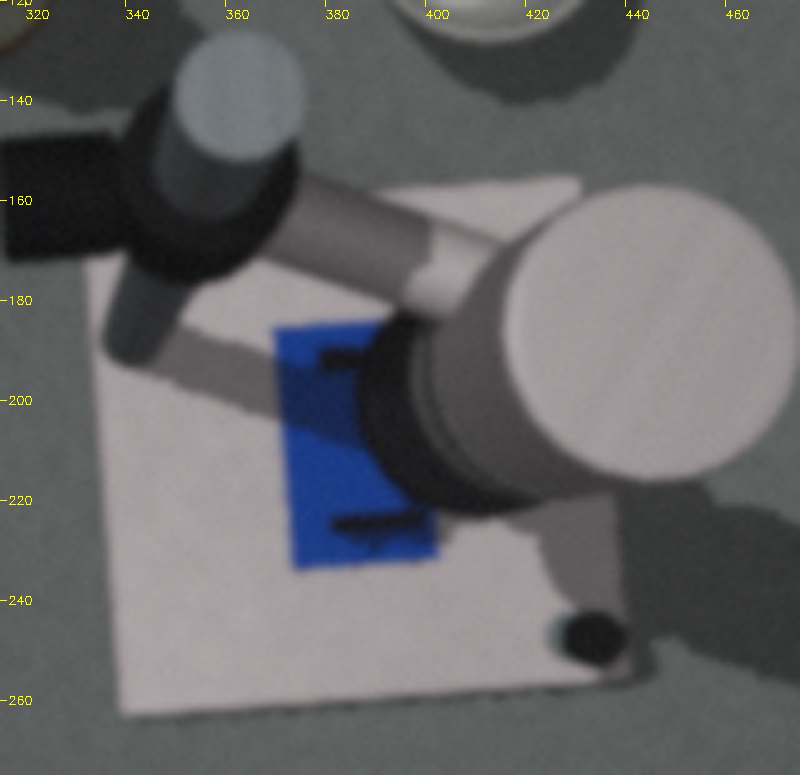

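View pics/s1.png

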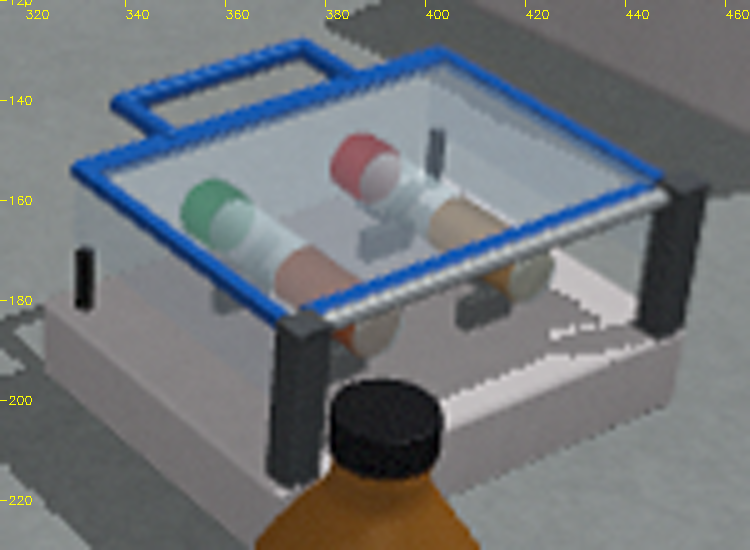

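View pics/s2.png

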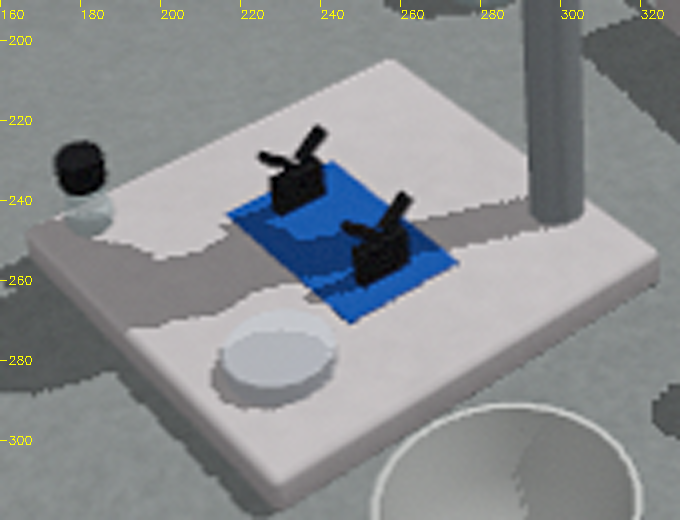

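```bash
cat > fit.py <<'E'
from h import *
from scipy.optimize import least_squares
T=get_image("top");S=get_image("scene")
def fit(obs,x0):
    def tr(p,L):
        c,s=np.cos(p[2]),np.sin(p[2]);return np.array([p[0]+c*L[0]-s*L[1],p[1]+s*L[0]+c*L[1],L[2]])
    def res(p,raw=False):
        r=np.array([pix(g,tr(p,L))[0]-uv for g,L,uv in obs]);return r if raw else r.ravel()
    o=least_squares(res,x0,loss="soft_l1",x_scale=[100,100,1]);return o.x,res(o.x,True)
rest=[(T,(-109,50,105),(171,255)),(T,(-109,-50,105),(226,261)),(T,(-74,98,105),(148,231)),(T,(-74,-98,105),(256,241)),
(T,(78,98,112),(157.5,149.5)),(T,(78,-98,112),(262.5,159)),
(S,(-109,-50,105),(338.5,140)),(S,(-109,50,105),(376,129)),(S,(-74,-98,105),(331,153)),(S,(-74,98,105),(402,130)),
(S,(78,-98,112),(375,184)),(S,(78,98,112),(452,156))]
mic=[(S,(-105,-105,20),(166.5,248)),(S,(-105,105,20),(258,204.5)),(S,(105,105,20),(325,252)),(S,(105,-105,20),(231,313)),
(T,(-105,105,20),(339.5,263)),(T,(-105,-105,20),(442,256.5)),(T,(105,-105,20),(431,155.5))]
for o,x0 in((rest,[500,250,0]),(mic,[500,-150,0])):
    p,r=fit(o,x0);print(p.round(1),np.degrees(p[2]).round(2));print(r.round(1).tolist())
E
python3 fit.py
```

```text
[ 5.684e+02  1.819e+02 -1.000e-01] -4.9
[[0.5, -2.0], [-0.3, -2.6], [0.2, 0.3], [-2.0, 0.7], [-0.4, -0.4], [-0.2, -0.3], [0.7, 0.4], [-0.6, 0.3], [-1.2, -0.1], [-0.3, 0.1], [-0.4, -0.7], [-1.3, -0.6]]
[ 5.578e+02 -1.630e+02  1.000e-01] 5.18
[[-1.4, -0.6], [-0.8, -1.5], [0.9, -0.2], [-1.6, -2.0], [-0.7, -0.4], [-0.2, -2.3], [0.1, -3.0]]
```

```bash
cat > ov.py <<'E'
from fit import *
import sys
def W(p,L):
    c,s=np.cos(p[2]),np.sin(p[2]);L=np.atleast_2d(L).astype(float);return np.c_[p[0]+c*L[:,0]-s*L[:,1],p[1]+s*L[:,0]+c*L[:,1],L[:,2]]
def rect(x0,x1,y0,y1,z):return [(x0,y0,z),(x1,y0,z),(x1,y1,z),(x0,y1,z),(x0,y0,z)]
def draw(g,p,polys,box,s,name):
    x0,y0,x1,y1=box;c=cv2.resize(g["color"][y0:y1,x0:x1,::-1],None,fx=s,fy=s,interpolation=cv2.INTER_CUBIC)
    for L in polys:
        q=((pix(g,W(p,L))-[x0,y0]+.5)*s).round().astype(int);cv2.polylines(c,[q.reshape(-1,1,2)],False,(0,255,255),1)
    cv2.imwrite("pics/"+name,c)
R=[rect(-85,85,-110,110,40),rect(-74,78,-98,98,105),rect(-109,-79,-50,50,105),rect(-60,-41,26,54,75),rect(-60,-41,-54,-26,75),rect(-60,60,28,52,75),rect(-60,60,-52,-28,75)]
M=[rect(-105,105,-105,105,20),rect(-105,105,-105,105,0),[(-60,0,62),(60,0,62)]]+[[(x,-16.5,58),(x,0,44),(x,16.5,58)] for x in(-36.5,36.5,-29.5,29.5)]+[[(x,-16,20),(x,-16,58)] for x in (-33,33)]
E
cat > ov1.py <<'E'
from ov import *
pr,_=fit(rest,[500,250,0]);pm,_=fit(mic,[500,-150,0])
draw(T,pr,R,(140,135,300,275),5,"o1.png");draw(S,pr,R,(315,120,465,230),5,"o2.png")
draw(T,pm,M,(315,120,475,275),5,"o3.png");draw(S,pm,M,(160,190,330,320),4,"o4.png")
E
python3 ov1.py
```

```text
[ 5.684e+02  1.819e+02 -1.000e-01] -4.9
[[0.5, -2.0], [-0.3, -2.6], [0.2, 0.3], [-2.0, 0.7], [-0.4, -0.4], [-0.2, -0.3], [0.7, 0.4], [-0.6, 0.3], [-1.2, -0.1], [-0.3, 0.1], [-0.4, -0.7], [-1.3, -0.6]]
[ 5.578e+02 -1.630e+02  1.000e-01] 5.18
[[-1.4, -0.6], [-0.8, -1.5], [0.9, -0.2], [-1.6, -2.0], [-0.7, -0.4], [-0.2, -2.3], [0.1, -3.0]]
```

View pics/o1.png

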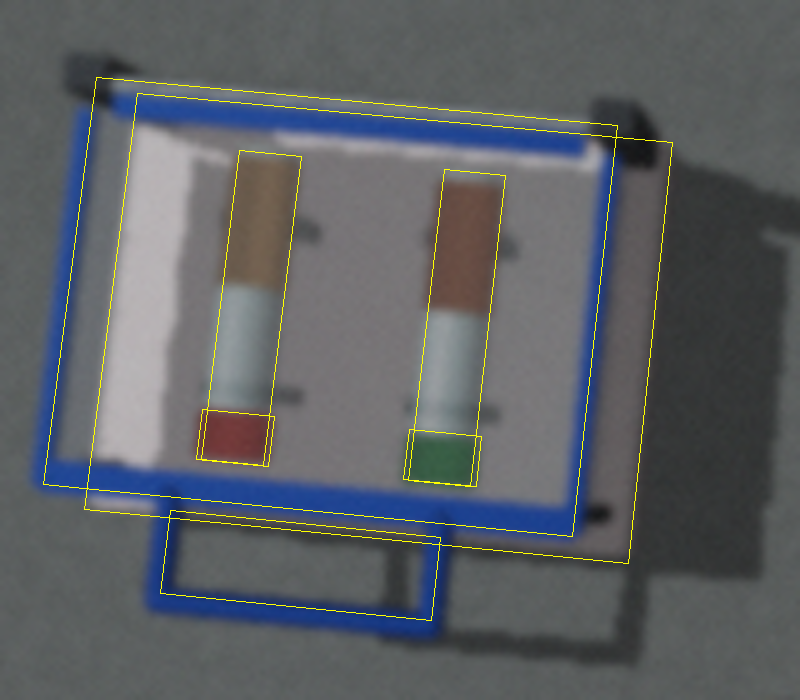

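View pics/o2.png

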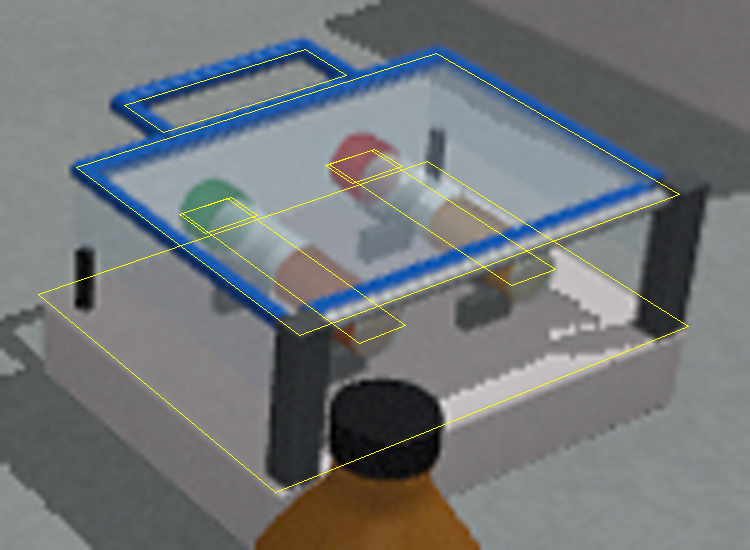

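View pics/o3.png

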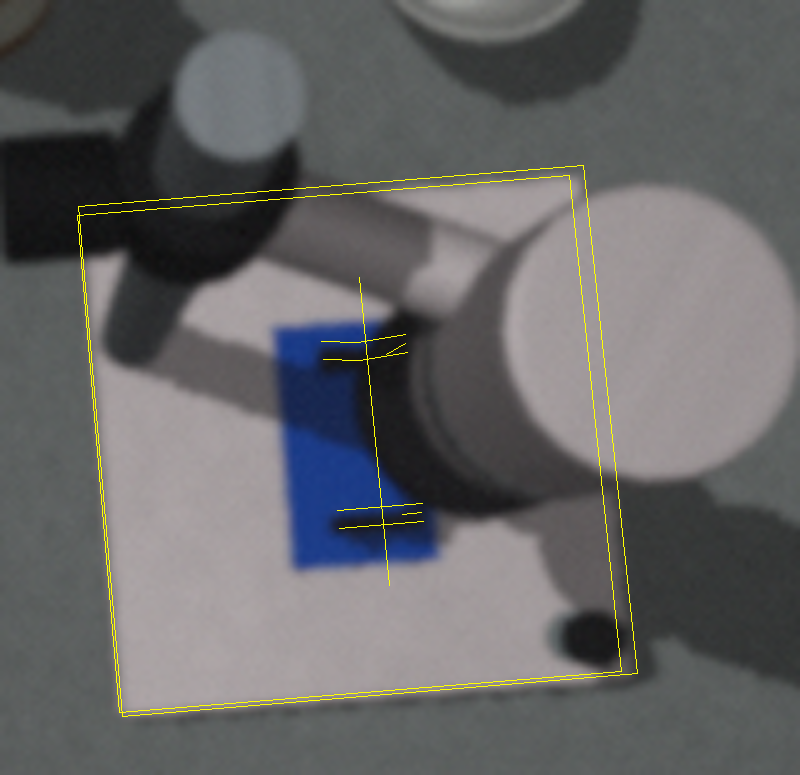

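View pics/o4.png

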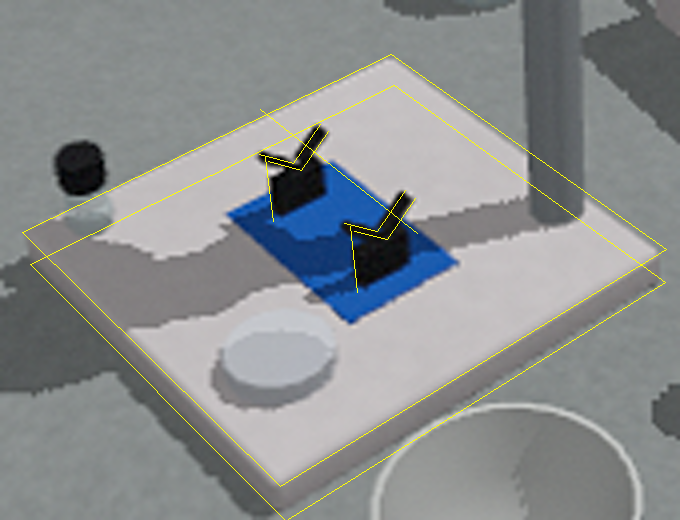

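```bash
python3 - <<'E'
from h import *
g=get_image("scene");crop(g,"s3.png",210,215,280,265,11)
g=get_image("top");crop(g,"t3.png",365,180,415,240,10)
E
```

```text
(no output)
```

View pics/s3.png

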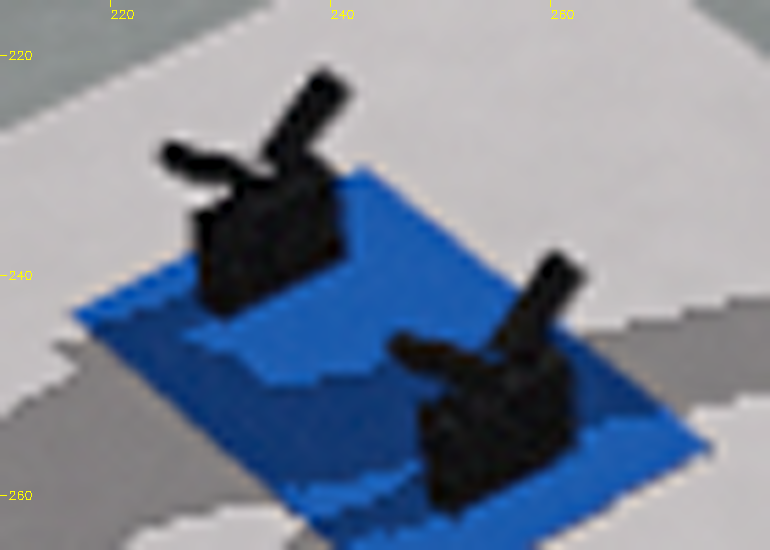

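View pics/t3.png

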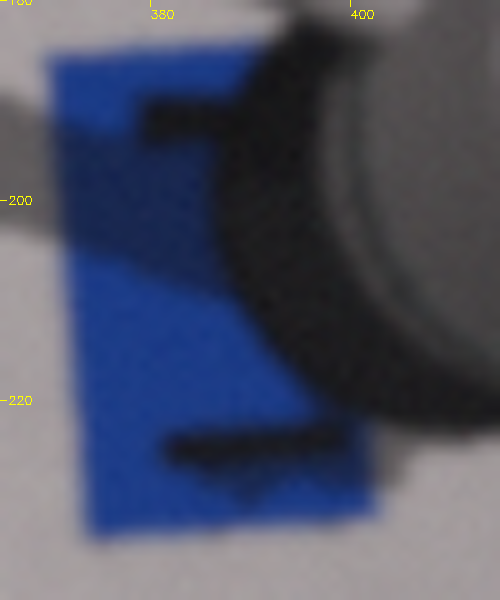

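```bash
cat > e.py <<'E'
from ov import *
def edge(g,p,polys,rng=4):
    gray=g["color"].astype(float).sum(2);gray=cv2.GaussianBlur(gray,(0,0),.8)
    out=[]
    return
g=S
print(onz(S,[(216.5,243.5),(243,230),(274.5,255.5),(247.5,270.5)],21).round(1))
print(onz(T,[(369.8,185.5),(374.3,233.5),(402.5,231)],21).round(1))
# saddle lip tips z=58 (scene: front left/right tip, rear l/r)
print("lips S",onz(S,[(225.5,229),(240.5,222),(246.3,246.5),(261.7,239)],58).round(1))
print("lips T left front/rear",onz(T,[(381.3,225),(379,192)],58).round(1))
E
python3 e.py|tail -n 15
```

```text
[ 5.578e+02 -1.630e+02  1.000e-01] 5.18
[[-1.4, -0.6], [-0.8, -1.5], [0.9, -0.2], [-1.6, -2.0], [-0.7, -0.4], [-0.2, -2.3], [0.1, -3.0]]
[[ 511.4 -197.3   21. ]
 [ 506.  -137.8   21. ]
 [ 605.2 -129.9   21. ]
 [ 609.6 -188.6   21. ]]
[[ 601.6 -130.7   21. ]
 [ 503.3 -139.7   21. ]
 [ 508.9 -197.2   21. ]]
lips S [[ 526.9 -182.6   58. ]
 [ 525.1 -150.5   58. ]
 [ 592.3 -177.4   58. ]
 [ 591.1 -145.5   58. ]]
lips T left front/rear [[ 519.9 -148.    58. ]
 [ 584.3 -143.8   58. ]]
```

```bash
python3 -m creep '[{"dz":-5,"jaw":-1},{"dz":-5},{"dz":-5},{"dz":-5},{"dz":-5}]' 20; python3 -m creep '[{"dz":-5},{"dz":-5},{"dz":-5},{"dz":-5},{"dz":-5}]';  python3 -m creep '[{"dz":-5},{"dz":-5},{"dz":-5},{"dz":-5},{"dz":-5}]'; python3 - <<'E'
from h import *
s=observe();print(s["ee_rot"].round(3),s["joint_pos"].round(1))
E
```

```text
[[ 0.429 -0.903  0.   ]
 [-0.903 -0.429  0.   ]
 [-0.    -0.    -1.   ]] [61.  22.   0.9 78.5 -0.4 79.5 -2.7]invalid input
invalid input
invalid input
```

```bash
python3 -m creep '[{"jaw":-1,"dx":0,"dy":0,"dz":-5,"spin":0}]' 20;python3 -m creep '[{"jaw":-1,"dx":0,"dy":0,"dz":-5,"spin":0},{"jaw":-1,"dx":0,"dy":0,"dz":-5,"spin":0},{"jaw":-1,"dx":0,"dy":0,"dz":-5,"spin":0},{"jaw":-1,"dx":0,"dy":0,"dz":-5,"spin":0},{"jaw":-1,"dx":0,"dy":0,"dz":-5,"spin":0}]'
```

```text
t: 0.7
eef_pos: [266.5, -560.6, 253.4]
ee_rot: [[0.429, -0.903, -0.007], [-0.903, -0.43, 0.014], [-0.016, 0.001, -1.0]]
wrist_force: [-0.3, -0.6, -0.6]
finger_gap: 0.999
t: 1.2
eef_pos: [267.7, -560.0, 501.5]
ee_rot: [[0.433, -0.902, 0.01], [-0.901, -0.433, -0.017], [0.02, -0.002, -1.0]]
wrist_force: [-6.5, 6.7, -10.6]
finger_gap: 1.001
```

```bash
python3 -m creep '[{"jaw":-1,"dx":0,"dy":0,"dz":-5,"spin":0},{"jaw":-1,"dx":0,"dy":0,"dz":-5,"spin":0},{"jaw":-1,"dx":0,"dy":0,"dz":-5,"spin":0},{"jaw":-1,"dx":0,"dy":0,"dz":-5,"spin":0},{"jaw":-1,"dx":0,"dy":0,"dz":-5,"spin":0}]';python3 -m creep '[{"jaw":-1,"dx":0,"dy":0,"dz":-5,"spin":0},{"jaw":-1,"dx":0,"dy":0,"dz":-5,"spin":0},{"jaw":-1,"dx":0,"dy":0,"dz":-5,"spin":0},{"jaw":-1,"dx":0,"dy":0,"dz":-5,"spin":0},{"jaw":-1,"dx":0,"dy":0,"dz":-5,"spin":0}]';python3 - <<'E'
from h import *
s=observe();print(s["joint_pos"].round(1))
E
```

```text
t: 1.7
eef_pos: [237.4, -499.3, 609.0]
ee_rot: [[0.421, -0.903, 0.083], [-0.886, -0.43, -0.173], [0.192, -0.0, -0.981]]
wrist_force: [0.6, -0.1, 1.0]
finger_gap: 1.001
t: 2.2
eef_pos: [203.7, -429.9, 699.3]
ee_rot: [[0.4, -0.903, 0.155], [-0.844, -0.429, -0.323], [0.358, -0.001, -0.934]]
wrist_force: [0.7, 0.8, 0.7]
finger_gap: 1.0
[ 22.7   4.1  44.3  38.3  -4.  117.7  -0.7]
```

```bash
python3 -m creep '[{"jaw":-1,"dx":-2,"dy":0,"dz":5,"spin":0},{"jaw":-1,"dx":-2,"dy":0,"dz":5,"spin":0},{"jaw":-1,"dx":0,"dy":0,"dz":5,"spin":0}]';python3 - <<'E'
from h import *
s=observe();print(s["joint_pos"].round(1))
E
```

```text
t: 2.5
eef_pos: [211.0, -443.7, 562.8]
ee_rot: [[0.398, -0.904, 0.159], [-0.845, -0.428, -0.32], [0.357, -0.007, -0.934]]
wrist_force: [-0.1, -0.2, 1.2]
finger_gap: 0.998
[ 11.7 -11.8  36.   70.7  12.4  98.1 -12.4]
```

```bash
cat > go.py <<'E'
import sys
from h import *
def go(*tgts):
    s=observe();p=np.array(s["eef_pos"]);R=np.array(s["ee_rot"])
    for t in tgts:
        d=np.array(t,float)-p;n=int(np.ceil(np.linalg.norm(d)/49.0)) or 1
        print(t,"rows",n,"each cm",(R.T@d/n/10).round(2)," total mm",(R.T@d).round(1));p=np.array(t,float)
if __name__=="__main__":
    go(*[tuple(map(float,a.split(","))) for a in sys.argv[1:]])
E
python3 go.py 420,-230,600 480,0,600 420,230,600 230,430,600
```

```text
(420.0, -230.0, 600.0) rows 7 each cm [-1.2  -4.01 -1.  ]  total mm [ -84.1 -280.7  -69.8]
(480.0, 0.0, 600.0) rows 5 each cm [-3.41 -3.06 -1.28]  total mm [-170.5 -152.8  -64. ]
(420.0, 230.0, 600.0) rows 5 each cm [-4.36 -0.89 -1.66]  total mm [-218.2  -44.3  -83.1]
(230.0, 430.0, 600.0) rows 6 each cm [-4.08  1.43 -1.57]  total mm [-244.6   86.   -94.2]
```

```bash
python3 go.py 420,-230,530 480,0,530 420,230,530 230,430,530
```

```text
(420.0, -230.0, 530.0) rows 7 each cm [-1.56 -4.   -0.06]  total mm [-109.1 -280.1   -4.4]
(480.0, 0.0, 530.0) rows 5 each cm [-3.41 -3.06 -1.28]  total mm [-170.5 -152.8  -64. ]
(420.0, 230.0, 530.0) rows 5 each cm [-4.36 -0.89 -1.66]  total mm [-218.2  -44.3  -83.1]
(230.0, 430.0, 530.0) rows 6 each cm [-4.08  1.43 -1.57]  total mm [-244.6   86.   -94.2]
```

```bash
python3 -m creep '[{"jaw":-1,"dx":-1.5,"dy":-4,"dz":0,"spin":0},{"jaw":-1,"dx":-1.5,"dy":-4,"dz":0,"spin":0},{"jaw":-1,"dx":-1.5,"dy":-4,"dz":0,"spin":0},{"jaw":-1,"dx":-1.5,"dy":-4,"dz":0,"spin":0},{"jaw":-1,"dx":-1.5,"dy":-4,"dz":0,"spin":0}]'
python3 -m creep '[{"jaw":-1,"dx":-1.5,"dy":-4,"dz":0,"spin":0},{"jaw":-1,"dx":-1.5,"dy":-4,"dz":0,"spin":0},{"jaw":-1,"dx":-3.4,"dy":-3,"dz":-1.3,"spin":0},{"jaw":-1,"dx":-3.4,"dy":-3,"dz":-1.3,"spin":0}]';python3 -c "
from h import *
print(observe()['joint_pos'].round(1))"
```

```text
t: 3.0
eef_pos: [363.0, -294.8, 537.4]
ee_rot: [[0.396, -0.905, 0.155], [-0.847, -0.425, -0.318], [0.354, -0.005, -0.935]]
wrist_force: [1.6, -0.1, -0.5]
finger_gap: 1.001
t: 3.4
eef_pos: [446.5, -143.9, 527.0]
ee_rot: [[0.396, -0.905, 0.153], [-0.848, -0.425, -0.318], [0.353, -0.003, -0.936]]
wrist_force: [0.8, 0.6, -0.0]
finger_gap: 0.999
[-1.200e+00 -4.800e+00 -1.000e-01  7.240e+01  1.930e+01  1.029e+02
 -6.030e+01]
```

```bash
python3 -m creep '[{"jaw":-1,"dx":-3.4,"dy":-3,"dz":-1.3,"spin":0},{"jaw":-1,"dx":-3.4,"dy":-3,"dz":-1.3,"spin":0},{"jaw":-1,"dx":-3.4,"dy":-3,"dz":-1.3,"spin":0},{"jaw":-1,"dx":-4.3,"dy":-0.9,"dz":-1.7,"spin":0},{"jaw":-1,"dx":-4.3,"dy":-0.9,"dz":-1.7,"spin":0}]'
python3 -m creep '[{"jaw":-1,"dx":-4.3,"dy":-0.9,"dz":-1.7,"spin":0},{"jaw":-1,"dx":-4.3,"dy":-0.9,"dz":-1.7,"spin":0},{"jaw":-1,"dx":-4.3,"dy":-0.9,"dz":-1.7,"spin":0},{"jaw":-1,"dx":-4,"dy":1.4,"dz":-1.6,"spin":0},{"jaw":-1,"dx":-4,"dy":1.4,"dz":-1.6,"spin":0}]';python3 -m creep '[{"jaw":-1,"dx":-4,"dy":1.4,"dz":-1.6,"spin":0},{"jaw":-1,"dx":-4,"dy":1.4,"dz":-1.6,"spin":0},{"jaw":-1,"dx":-4,"dy":1.4,"dz":-1.6,"spin":0},{"jaw":-1,"dx":-4,"dy":1.4,"dz":-1.6,"spin":0}]';python3 -c "
from h import *
print(observe()['joint_pos'].round(1))"
```

```text
t: 3.9
eef_pos: [457.8, 84.8, 529.4]
ee_rot: [[0.397, -0.905, 0.153], [-0.847, -0.425, -0.318], [0.353, -0.003, -0.936]]
wrist_force: [0.5, 0.1, 0.2]
finger_gap: 1.003
t: 4.4
eef_pos: [422.8, 195.2, 526.0]
ee_rot: [[0.401, -0.905, 0.144], [-0.845, -0.426, -0.324], [0.354, 0.009, -0.935]]
wrist_force: [-0.2, 0.8, -1.2]
finger_gap: 0.999
t: 4.8
eef_pos: [392.0, 241.0, 508.8]
ee_rot: [[0.412, -0.906, 0.099], [-0.84, -0.42, -0.345], [0.354, 0.059, -0.933]]
wrist_force: [1.7, 0.7, -2.4]
finger_gap: 1.002
[-94.8  15.1  63.2  61.1   7.6 117.7 -93. ]
```

```bash
python3 go.py 230,430,700
```

```text
(230.0, 430.0, 700.0) rows 7 each cm [-2.26  1.13 -3.71]  total mm [-157.9   78.8 -259.6]
```

```bash
python3 -m creep '[{"jaw":-1,"dx":0,"dy":0,"dz":-5,"spin":0},{"jaw":-1,"dx":0,"dy":0,"dz":-5,"spin":0},{"jaw":-1,"dx":0,"dy":0,"dz":-5,"spin":0}]';python3 -c "
from h import *
print(observe()['joint_pos'].round(1))"
```

```text
t: 5.1
eef_pos: [381.8, 266.8, 586.2]
ee_rot: [[0.404, -0.877, 0.259], [-0.849, -0.465, -0.252], [0.341, -0.118, -0.933]]
wrist_force: [3.2, -0.6, -2.3]
finger_gap: 1.004
[-108.9   16.6   81.1   53.3    4.3  117.7  -90.2]
```

```bash
python3 -m creep '[{"jaw":-1,"dx":0,"dy":0,"dz":-5,"spin":0},{"jaw":-1,"dx":0,"dy":0,"dz":-5,"spin":0},{"jaw":-1,"dx":0,"dy":0,"dz":-5,"spin":0}]';python3 -c "
from h import *
print(observe()['joint_pos'].round(1))"
```

```text
t: 5.4
eef_pos: [362.8, 279.7, 632.9]
ee_rot: [[0.392, -0.846, 0.362], [-0.85, -0.483, -0.209], [0.352, -0.226, -0.908]]
wrist_force: [0.4, -1.2, 0.4]
finger_gap: 1.002
[-118.5   16.7   89.1   49.5    5.5  117.7  -90.8]
```

```bash
python3 go.py 240,400,560 240,400,700
```

```text
(240.0, 400.0, 560.0) rows 4 each cm [-4.4   1.56 -0.08]  total mm [-176.    62.2   -3.4]
(240.0, 400.0, 700.0) rows 3 each cm [ 1.64 -1.06 -4.24]  total mm [  49.2  -31.7 -127.2]
```

```bash
python3 -m creep '[{"jaw":-1,"dx":-4.4,"dy":1.6,"dz":0,"spin":0},{"jaw":-1,"dx":-4.4,"dy":1.6,"dz":0,"spin":0},{"jaw":-1,"dx":-4.4,"dy":1.6,"dz":0,"spin":0},{"jaw":-1,"dx":-4.4,"dy":1.6,"dz":0,"spin":0}]';python3 -c "
from h import *
print(observe()['joint_pos'].round(1))
g=get_image('scene');cv2.imwrite('pics/a1.png',g['color'][:,:,::-1])"
```

```text
t: 5.8
eef_pos: [239.3, 398.3, 555.6]
ee_rot: [[0.392, -0.847, 0.359], [-0.851, -0.482, -0.208], [0.349, -0.224, -0.91]]
wrist_force: [0.4, 0.5, 0.2]
finger_gap: 1.0
[-134.6   21.8   86.8   57.7    2.5  116.  -110.5]
```

View pics/a1.png

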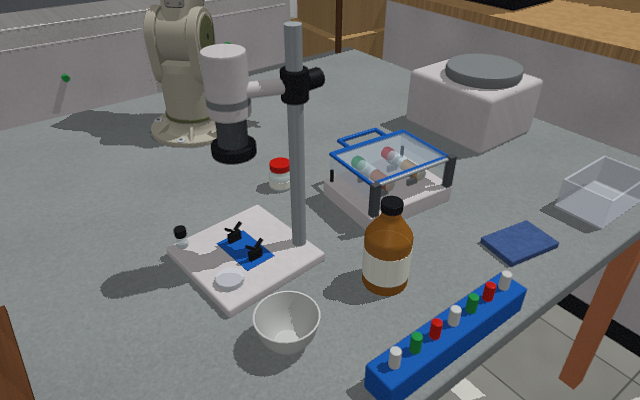

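```bash
python3 -m creep '[{"jaw":-1,"dx":1,"dy":-1,"dz":-4.5,"spin":0},{"jaw":-1,"dx":1,"dy":-1,"dz":-4.5,"spin":0},{"jaw":-1,"dx":1,"dy":-1,"dz":-4.5,"spin":0},{"jaw":-1,"dx":1,"dy":-1,"dz":-4.5,"spin":0}]';python3 -c "
from h import *
print(observe()['joint_pos'].round(1))"
```

```text
t: 6.25
eef_pos: [255.2, 390.3, 638.3]
ee_rot: [[0.403, -0.794, 0.455], [-0.857, -0.502, -0.115], [0.32, -0.344, -0.883]]
wrist_force: [0.1, -0.1, 0.5]
finger_gap: 0.997
[-133.8   20.2   89.2   47.8    4.6  117.7 -105.8]
```

```bash
python3 go.py 60,440,600 60,440,700
```

```text
(60.0, 440.0, 600.0) rows 5 each cm [-2.67  2.86 -1.22]  total mm [-133.6  143.2  -60.8]
(60.0, 440.0, 700.0) rows 3 each cm [ 1.07 -1.15 -2.94]  total mm [ 32.  -34.4 -88.3]
```

```bash
python3 -m creep '[{"jaw":-1,"dx":-2.7,"dy":2.9,"dz":-1,"spin":0},{"jaw":-1,"dx":-2.7,"dy":2.9,"dz":-1,"spin":0},{"jaw":-1,"dx":-2.7,"dy":2.9,"dz":-1,"spin":0},{"jaw":-1,"dx":-2.7,"dy":2.9,"dz":-1,"spin":0}]';python3 -c "
from h import *
print(observe()['joint_pos'].round(1))"
```

```text
t: 6.65
eef_pos: [107.7, 430.3, 581.1]
ee_rot: [[0.409, -0.786, 0.464], [-0.858, -0.505, -0.099], [0.312, -0.358, -0.88]]
wrist_force: [-0.5, 0.9, 1.0]
finger_gap: 0.998
[-157.4   20.8   89.2   57.1    8.1  117.7 -125.9]
```

```bash
python3 -m creep '[{"jaw":-1,"dx":1,"dy":-1.1,"dz":-4,"spin":0},{"jaw":-1,"dx":1,"dy":-1.1,"dz":-4,"spin":0},{"jaw":-1,"dx":1,"dy":-1.1,"dz":-4,"spin":0}]';python3 -c "
from h import *
print(observe()['joint_pos'].round(1))"
```

```text
t: 6.95
eef_pos: [126.6, 436.2, 633.7]
ee_rot: [[0.431, -0.743, 0.512], [-0.86, -0.51, -0.017], [0.273, -0.433, -0.859]]
wrist_force: [0.4, -0.8, -0.3]
finger_gap: 0.997
[-155.3   19.9   89.2   50.4   10.   117.7 -122.1]
```

```bash
python3 go.py 250,400,480 380,260,380
```

```text
(250.0, 400.0, 480.0) rows 5 each cm [ 0.84 -0.13  3.92]  total mm [ 42.2  -6.7 195.8]
(380.0, 260.0, 380.0) rows 5 each cm [2.98 0.36 3.1 ]  total mm [149.1  18.  154.8]
```

```bash
python3 -m creep '[{"jaw":-1,"dx":0.8,"dy":-0.1,"dz":3.9,"spin":0},{"jaw":-1,"dx":0.8,"dy":-0.1,"dz":3.9,"spin":0},{"jaw":-1,"dx":0.8,"dy":-0.1,"dz":3.9,"spin":0},{"jaw":-1,"dx":0.8,"dy":-0.1,"dz":3.9,"spin":0},{"jaw":-1,"dx":0.8,"dy":-0.1,"dz":3.9,"spin":0}]';python3 -c "
from h import *
print(observe()['joint_pos'].round(1))"
python3 -m creep '[{"jaw":-1,"dx":3,"dy":0.4,"dz":3,"spin":0},{"jaw":-1,"dx":3,"dy":0.4,"dz":3,"spin":0},{"jaw":-1,"dx":3,"dy":0.4,"dz":3,"spin":0}]';python3 -c "
from h import *
print(observe()['joint_pos'].round(1))"
```

```text
t: 7.45
eef_pos: [249.0, 438.3, 500.0]
ee_rot: [[0.414, -0.763, 0.496], [-0.861, -0.505, -0.057], [0.294, -0.404, -0.866]]
wrist_force: [1.4, 0.6, 0.7]
finger_gap: 1.001
[-169.1    3.4   89.2   74.7   27.1  101.9 -134. ]
t: 7.75
eef_pos: [309.6, 388.8, 452.9]
ee_rot: [[0.409, -0.773, 0.484], [-0.854, -0.512, -0.096], [0.322, -0.374, -0.87]]
wrist_force: [1.1, 2.6, -4.4]
finger_gap: 1.003
[-155.6  -13.5   64.8   84.2   42.6  104.8 -142.5]
```

```bash

python3 -m creep '[{"jaw":-1,"dx":3,"dy":0.4,"dz":3,"spin":0},{"jaw":-1,"dx":3,"dy":0.4,"dz":3,"spin":0},{"jaw":-1,"dx":3,"dy":0.4,"dz":2,"spin":0}]';python3 -c "
from h import *
print(observe()['joint_pos'].round(1))
g=get_image('scene');cv2.imwrite('pics/a2.png',g['color'][:,:,::-1])
g=get_image('top');cv2.imwrite('pics/a2t.png',g['color'][:,:,::-1])"
```

```text
t: 8.05
eef_pos: [352.4, 333.1, 425.2]
ee_rot: [[0.412, -0.776, 0.478], [-0.855, -0.51, -0.093], [0.316, -0.37, -0.874]]
wrist_force: [0.7, -0.4, -0.3]
finger_gap: 1.001
[-126.6  -14.3   45.6   91.8   39.7   97.8 -136.7]
```

View pics/a2.png

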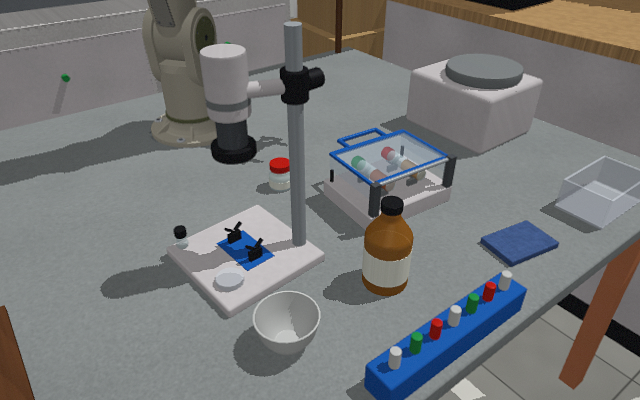

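View pics/a2t.png

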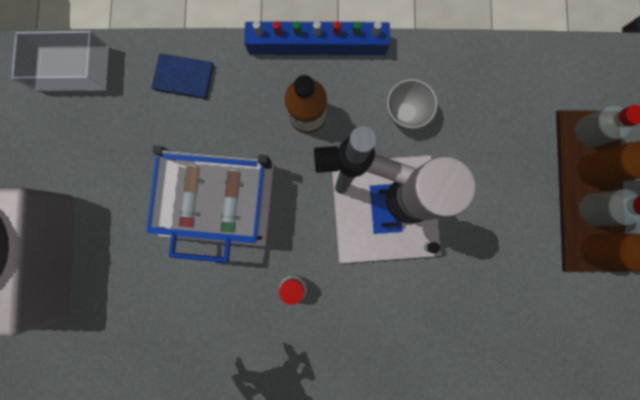

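```bash
python3 - <<'E'
from h import *
T=get_image("top");S=get_image("scene")
print(onz(T,[(198.8,258),(171,254.7),(227,260.7)],105).round(1));print(onz(S,[(357,134.5),(338,140.5),(376,128.5)],105).round(1))
crop(S,"s4.png",325,120,395,160,11)
E
python3 go.py 380,210,230
```

```text
[[455.7 190.6 105. ]
 [461.  241.9 105. ]
 [451.5 138.9 105. ]]
[[457.9 190.9 105. ]
 [454.2 139.  105. ]
 [461.8 244.9 105. ]]
(380.0, 210.0, 230.0) rows 5 each cm [1.09 2.28 3.92]  total mm [ 54.4 114.  195.8]
```

View pics/s4.png

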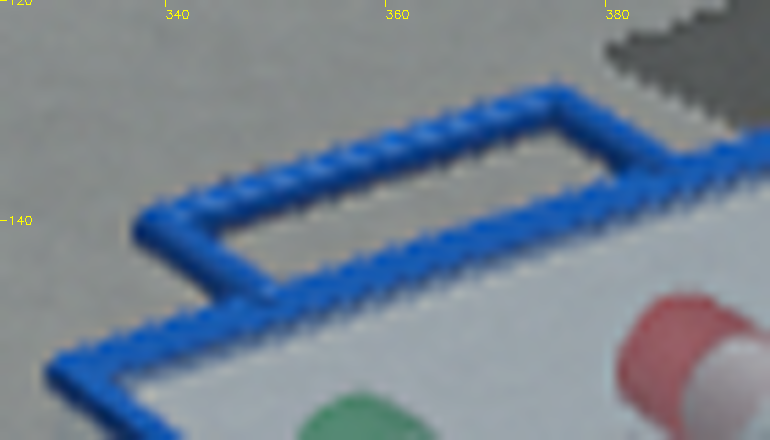

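```bash

python3 -m creep '[{"jaw":-1,"dx":1.2,"dy":2,"dz":3.8,"spin":0},{"jaw":-1,"dx":1.2,"dy":2,"dz":3.8,"spin":0},{"jaw":-1,"dx":1.2,"dy":2,"dz":3.8,"spin":0}]';python3 -c "
from h import *
print(observe()['joint_pos'].round(1))"
```

```text
t: 8.55
eef_pos: [364.7, 294.8, 360.5]
ee_rot: [[0.419, -0.771, 0.48], [-0.852, -0.517, -0.087], [0.315, -0.372, -0.873]]
wrist_force: [-0.1, -1.1, -0.2]
finger_gap: 0.997
[ -98.3  -14.3   26.1  103.    35.3   86.7 -133.9]
```

```bash

python3 -m creep '[{"jaw":-1,"dx":1,"dy":2,"dz":3,"spin":-0.14},{"jaw":-1,"dx":1,"dy":2,"dz":3,"spin":-0.14},{"jaw":-1,"dx":1,"dy":2,"dz":3,"spin":-0.14}]';python3 -c "
from h import *
print(observe()['joint_pos'].round(1))"
```

```text
t: 8.85
eef_pos: [370.8, 264.8, 323.3]
ee_rot: [[0.558, -0.677, 0.48], [-0.74, -0.668, -0.082], [0.376, -0.31, -0.873]]
wrist_force: [-0.4, -0.6, -0.4]
finger_gap: 0.998
[ -69.5  -14.4    5.4  109.1   29.9   78.1 -117.7]
```

```bash
cat > sp.py <<'E'
from h import *
def spin(yt):
    R=np.array(observe()["ee_rot"]);z=R[:,2];yt=np.array(yt,float);yt=yt-z*(yt@z);yt/=np.linalg.norm(yt)
    return np.arctan2(-(yt@R[:,0]),yt@R[:,1])
E
python3 -c "
from sp import *
a=np.radians(85.1);print(spin([-np.cos(a),-np.sin(a),0]))"; python3 go.py 399,202,210
```

```text
-0.7614129566810687
(399.0, 202.0, 210.0) rows 3 each cm [0.65 1.93 3.92]  total mm [ 19.6  57.9 117.6]
```

```bash

python3 -m creep '[{"jaw":-1,"dx":1,"dy":1.5,"dz":2,"spin":-0.14},{"jaw":-1,"dx":1,"dy":1.2,"dz":2,"spin":-0.14},{"jaw":-1,"dx":1,"dy":1,"dz":2,"spin":-0.14},{"jaw":-1,"dx":0.5,"dy":0.5,"dz":2,"spin":-0.14},{"jaw":-1,"dx":0,"dy":0,"dz":0,"spin":-0.14}]';python3 -c "
from sp import *
print(observe()['joint_pos'].round(1))
a=np.radians(85.1);print(spin([-np.cos(a),-np.sin(a),0]))"; python3 go.py 399,202,210
```

```text
t: 9.35
eef_pos: [403.6, 224.8, 272.3]
ee_rot: [[0.835, -0.277, 0.476], [-0.268, -0.959, -0.088], [0.481, -0.054, -0.875]]
wrist_force: [-1.3, -0.4, 0.1]
finger_gap: 1.001
[-44.3 -14.   -8.4 115.2  25.8  67.  -77.3]
-0.19701491154094541
(399.0, 202.0, 210.0) rows 2 each cm [-1.38  1.33  2.71]  total mm [-27.7  26.5  54.3]
```

```bash

python3 -m creep '[{"jaw":-1,"dx":-1,"dy":1.2,"dz":2,"spin":-0.12},{"jaw":-1,"dx":-1,"dy":1.2,"dz":2,"spin":-0.08},{"jaw":-1,"dx":-0.7,"dy":0,"dz":1,"spin":0}]';python3 -c "
from sp import *
print(observe()['joint_pos'].round(1))
a=np.radians(85.1);print(spin([-np.cos(a),-np.sin(a),0]))
g=get_image('scene');cv2.imwrite('pics/a3.png',g['color'][:,:,::-1])
g=get_image('top');crop(g,'a3t.png',120,150,320,390,3)"
```

```text
t: 9.65
eef_pos: [400.1, 206.3, 214.3]
ee_rot: [[0.873, -0.107, 0.476], [-0.074, -0.993, -0.088], [0.482, 0.042, -0.875]]
wrist_force: [-0.1, 0.3, -0.1]
finger_gap: 0.997
[-38.6 -14.1 -12.2 122.5  26.   59.2 -67.4]
0.000743671392156864
```

View pics/a3.png

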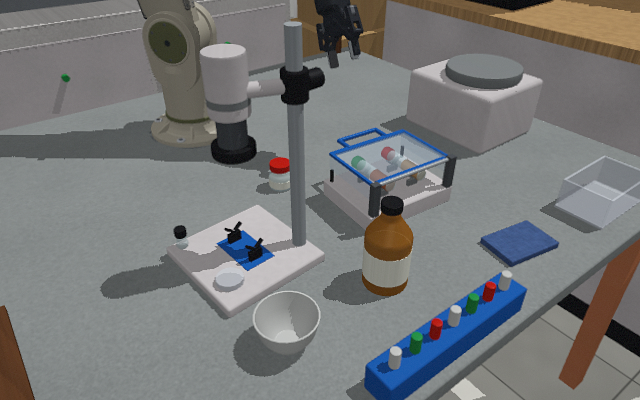

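View pics/a3t.png

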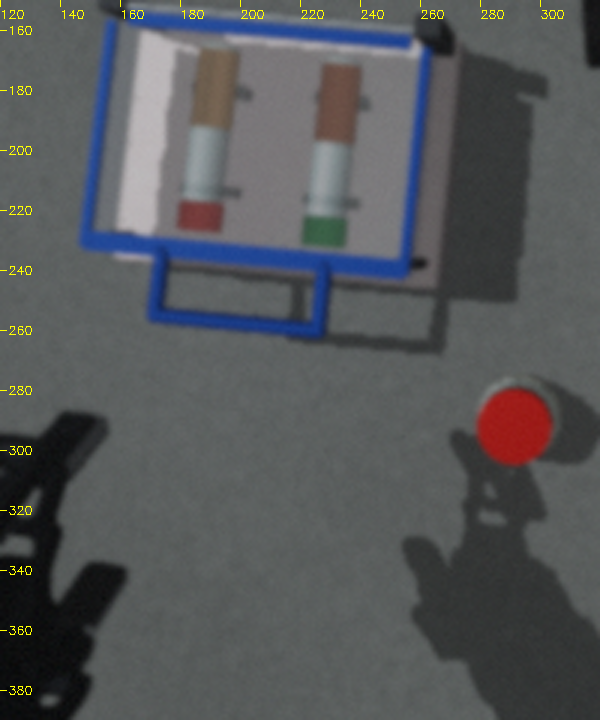

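```bash
python3 go.py 437.5,194.2,140; python3 -c "
from h import *
T=get_image('top');S=get_image('scene');s=observe();p=s['eef_pos'];R=s['ee_rot']
for g in(T,S): print(pix(g,[p,p+R[:,0]*42,p-R[:,0]*42]).round(1))"
```

```text
(437.5, 194.2, 140.0) rows 2 each cm [-0.12  0.26  4.21]  total mm [-2.3  5.2 84.2]
[[162.9 299. ]
 [160.2 276.2]
 [165.4 320.5]]
[[348.1  77.3]
 [358.4  73.5]
 [338.5  81. ]]
```

```bash
cat > tip.py <<'E'
import sys
from h import *
n=sys.argv[1]
T=get_image('top');S=get_image('scene');s=observe();p=np.array(s['eef_pos']);R=np.array(s['ee_rot']);w=s['finger_gap']*42.5
print(p.round(1),R.round(3).tolist(),s['finger_gap'],s['wrist_force'].round(1))
for g,k in((T,'t'),(S,'s')):
    q=pix(g,[p,p+R[:,0]*w,p-R[:,0]*w,p-R[:,2]*50]);c=g["color"].copy()
    x0,y0=(q.mean(0)-45).astype(int);x0=max(0,min(550,x0));y0=max(0,min(310,y0))
    c=cv2.resize(c[y0:y0+90,x0:x0+90,::-1],None,fx=6,fy=6,interpolation=cv2.INTER_CUBIC)
    for a in q: cv2.circle(c,tuple(((a-[x0,y0]+.5)*6).astype(int)),3,(0,255,255),1)
    cv2.imwrite(f'pics/{n}{k}.png',c)
E
python3 tip.py b1
```

```text
[401.6 207.3 217.3] [[0.871, -0.11, 0.478], [-0.079, -0.993, -0.086], [0.485, 0.037, -0.874]] 1.0054977128837501 [-0.4 -0.3 -0.1]
```

View pics/b1t.png

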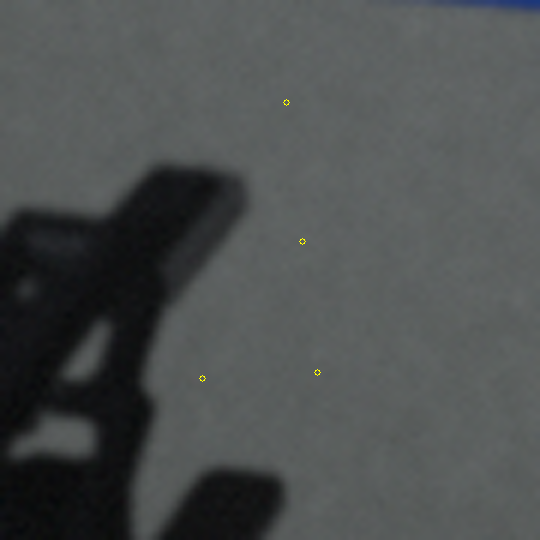

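View pics/b1s.png

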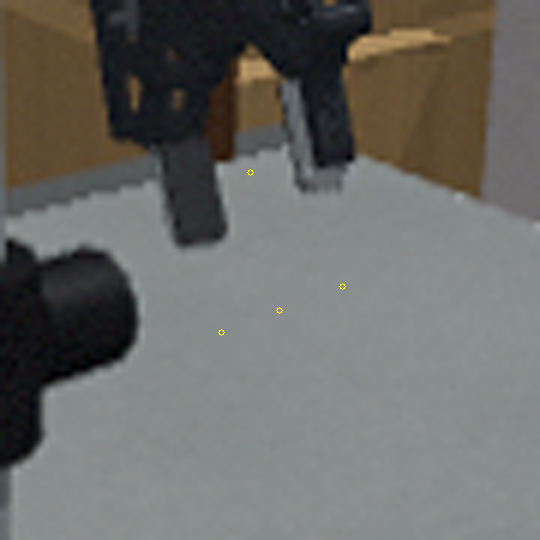

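```bash
cat >> h.py <<'E'
def tri(T,a,S,b):
    A=ray(T,[a])[0];B=ray(S,[b])[0];A/=np.linalg.norm(A);B/=np.linalg.norm(B)
    M=np.c_[A,-B];t=np.linalg.lstsq(M,np.array(S["xyz"])-np.array(T["xyz"]),rcond=None)[0]
    P=np.array(T["xyz"])+t[0]*A;Q=np.array(S["xyz"])+t[1]*B;return (P+Q)/2,np.linalg.norm(P-Q)
E
python3 - <<'E'
from h import *
T=get_image('top');S=get_image('scene');s=observe();p=np.array(s['eef_pos']);R=np.array(s['ee_rot']);w=42.5
o=[]
for g in(T,S):
    q=pix(g,[p,p+R[:,0]*w,p-R[:,0]*w,p-R[:,2]*50]);a=(q.mean(0)-45).astype(int);a=np.clip(a,0,[550,310]);o.append(a);print(a)
# tip centre, upper finger (+x): top (222,215)/6?, scene (325,185)/6 ; lower: top (262,505), scene(200,240)
for a,b in(((232,205),(322,182)),((270,500),(203,240))):
    P,e=tri(T,o[0]+np.array(a)/6-.5,S,o[1]+np.array(b)/6-.5);print(P.round(1),e.round(1),"tool coords",(R.T@(P-p)).round(1))
E
```

```text
[114 259]
[301  26]
[420.3 202.7 270.1] 4.6 tool coords [ 42.3   4.  -37. ]
[341.9 211.6 225.3] 7.3 tool coords [-48.5   2.2 -36.1]
```

```bash
python3 -m creep '[{"jaw":0.53,"dx":0,"dy":0,"dz":0,"spin":0},{"jaw":0.53,"dx":0,"dy":0,"dz":0,"spin":0},{"jaw":0.53,"dx":0,"dy":0,"dz":0,"spin":0},{"jaw":0.53,"dx":0,"dy":0,"dz":0,"spin":0},{"jaw":0.53,"dx":0,"dy":0,"dz":0,"spin":0}]' 20;python3 tip.py b2
```

```text
t: 10.55
eef_pos: [401.4, 205.7, 216.0]
ee_rot: [[0.872, -0.111, 0.477], [-0.079, -0.993, -0.088], [0.484, 0.04, -0.874]]
wrist_force: [-0.4, -0.4, 0.8]
finger_gap: 0.236
[401.4 205.7 216. ] [[0.872, -0.111, 0.477], [-0.078, -0.993, -0.088], [0.484, 0.04, -0.874]] 0.23337888871473508 [-0.1  0.4  0.2]
```

View pics/b2t.png

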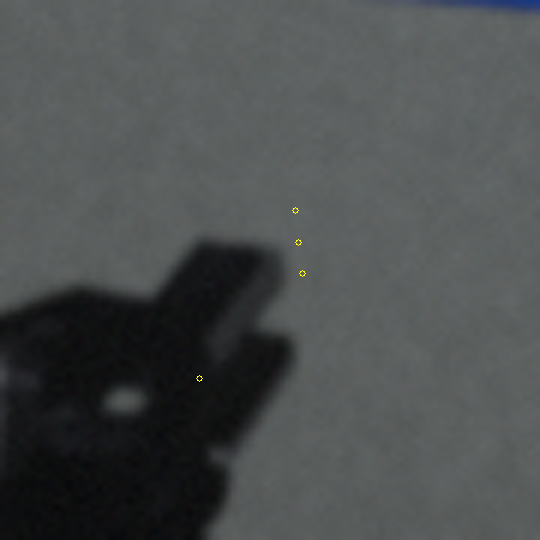

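View pics/b2s.png

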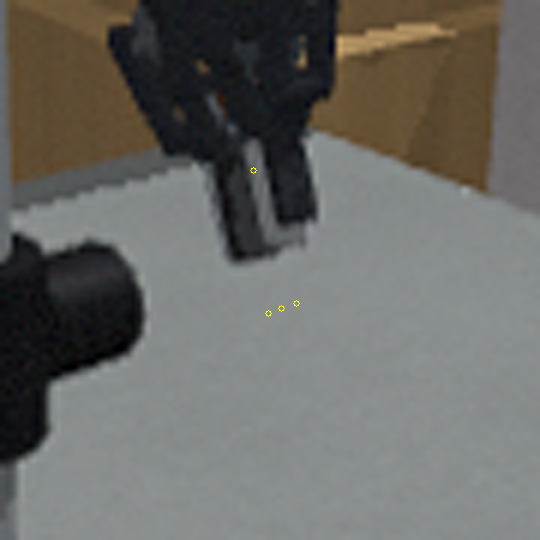

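```bash
python3 - <<'E'
from h import *
T=get_image('top');S=get_image('scene');s=observe();p=np.array(s['eef_pos']);R=np.array(s['ee_rot']);w=42.5*s['finger_gap']
o=[]
for g in(T,S):
    q=pix(g,[p,p+R[:,0]*w,p-R[:,0]*w,p-R[:,2]*50]);a=(q.mean(0)-45).astype(int);a=np.clip(a,0,[550,310]);o.append(a)
for a,b in(((268,268),(300,228)),((278,352),(245,255)),((273,308),(272,243))):
    P,e=tri(T,o[0]+np.array(a)/6-.5,S,o[1]+np.array(b)/6-.5);print(P.round(1),e.round(1),"tool coords",(R.T@(P-p)).round(1))
E
```

```text
[403.  205.1 245.6] 9.9 tool coords [ 15.8   1.6 -25. ]
[377.5 205.7 229. ] 2.5 tool coords [-14.4   3.2 -22.8]
[390.7 205.3 237. ] 5.7 tool coords [  0.9   2.4 -23.4]
```

```bash
python3 go.py 460,190,98
```

```text
(460.0, 190.0, 98.0) rows 3 each cm [-0.16  0.15  4.42]  total mm [ -4.7   4.4 132.6]
```

```bash
python3 -m creep '[{"jaw":0.53,"dx":-0.2,"dy":0.2,"dz":4,"spin":0},{"jaw":0.53,"dx":-0.2,"dy":0.2,"dz":4,"spin":0},{"jaw":0.53,"dx":0,"dy":0,"dz":3,"spin":0},{"jaw":0.53,"dx":0,"dy":0,"dz":0,"spin":0}]' 20;python3 tip.py b3;python3 -c "
from h import *
print(observe()['joint_pos'].round(1))"
```

```text
t: 11.15
eef_pos: [449.0, 189.8, 114.3]
ee_rot: [[0.874, -0.113, 0.472], [-0.078, -0.993, -0.093], [0.479, 0.044, -0.877]]
wrist_force: [-0.1, -0.1, 0.1]
finger_gap: 0.236
[449.6 192.3 118.2] [[0.872, -0.111, 0.476], [-0.078, -0.993, -0.089], [0.483, 0.04, -0.875]] 0.23490971862359847 [ 0.7 -0.5  1. ]
[-35.1  -3.9  -9.8 127.6  34.   44.1 -73. ]
```

View pics/b3t.png

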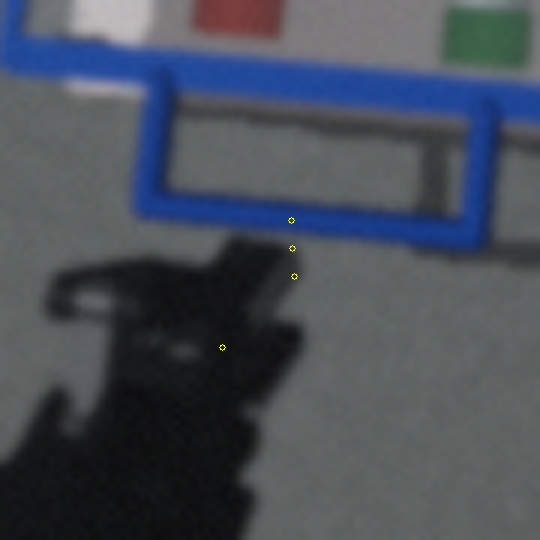

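View pics/b3s.png

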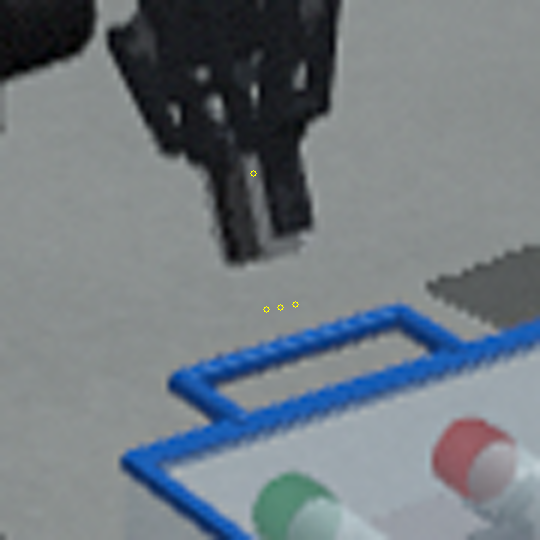

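```bash
python3 -m creep '[{"jaw":0.53,"dx":0,"dy":0,"dz":1.6,"spin":0},{"jaw":0.53,"dx":0,"dy":0,"dz":1.6,"spin":0},{"jaw":0.53,"dx":0,"dy":0,"dz":0.8,"spin":0},{"jaw":0.53,"dx":0,"dy":0,"dz":0,"spin":0}]' 20;python3 tip.py b4;python3 -c "
from h import *
print(observe()['joint_pos'].round(1))"
```

```text
t: 11.65
eef_pos: [469.1, 189.2, 83.7]
ee_rot: [[0.872, -0.111, 0.478], [-0.078, -0.993, -0.088], [0.484, 0.039, -0.874]]
wrist_force: [0.5, -0.8, 0.0]
finger_gap: 0.238
[469.1 189.5  84.2] [[0.871, -0.111, 0.478], [-0.078, -0.993, -0.087], [0.484, 0.039, -0.874]] 0.23452785384572714 [-0.3  0.3  0.9]
[-34.    1.   -8.8 128.3  38.5  38.9 -76.5]
```

View pics/b4t.png

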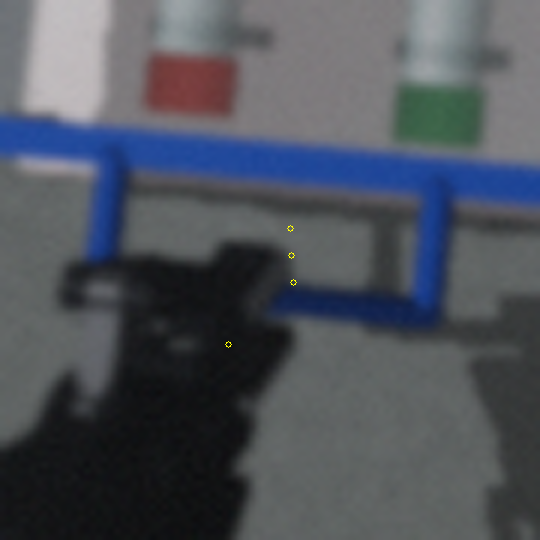

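View pics/b4s.png

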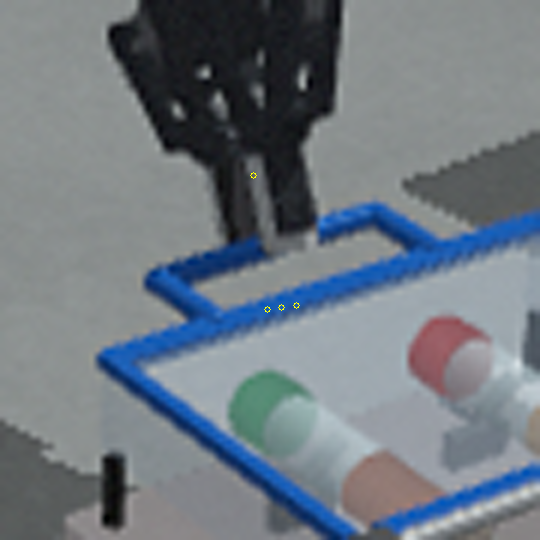

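```bash
python3 -m creep '[{"jaw":0.53,"dx":0,"dy":0,"dz":0.8,"spin":0},{"jaw":0.53,"dx":0,"dy":0,"dz":0.5,"spin":0},{"jaw":0.53,"dx":0,"dy":0,"dz":0,"spin":0}]' 20
python3 -m creep '[{"jaw":1,"dx":0,"dy":0,"dz":0,"spin":0},{"jaw":1,"dx":0,"dy":0,"dz":0,"spin":0},{"jaw":1,"dx":0,"dy":0,"dz":0,"spin":0},{"jaw":1,"dx":0,"dy":0,"dz":0,"spin":0}]' 20; python3 tip.py b5
```

```text
t: 12.05
eef_pos: [475.1, 187.3, 71.1]
ee_rot: [[0.872, -0.111, 0.476], [-0.078, -0.993, -0.089], [0.483, 0.04, -0.875]]
wrist_force: [0.8, 0.1, 0.4]
finger_gap: 0.232
t: 12.45
eef_pos: [476.3, 187.4, 72.5]
ee_rot: [[0.871, -0.112, 0.478], [-0.079, -0.993, -0.088], [0.485, 0.039, -0.874]]
wrist_force: [7.3, -1.2, -1.0]
finger_gap: 0.103
[476.3 187.4  72.5] [[0.871, -0.112, 0.478], [-0.079, -0.993, -0.088], [0.485, 0.039, -0.874]] 0.10366134880645154 [ 6.  -1.9 -2.6]
```

View pics/b5s.png

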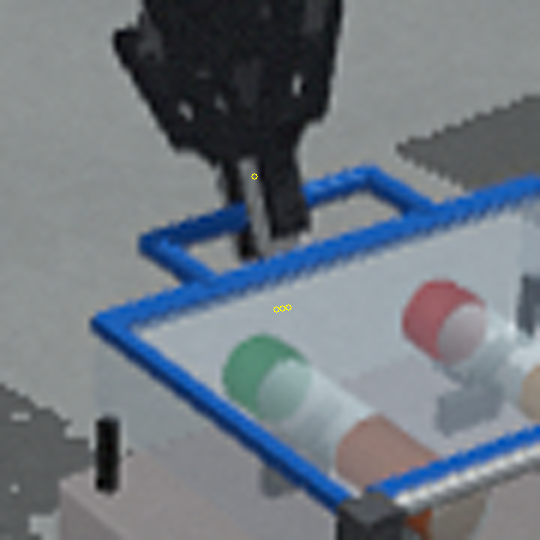

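```bash
python3 - <<'E'
from h import *
R=np.array(observe()["ee_rot"]);ex=np.array([.9963,-.0854,0]);ez=np.array([0,0,1])
f=lambda t:187*((1-np.cos(t))*ex+np.sin(t)*ez)
t=np.linspace(0,1.92,14)
for a,b in zip(t[:-1],t[1:]): print(b.round(2),(R.T@(f(b)-f(a))/10).round(2),"cum",f(b).round(0))
E
```

```text
0.15 [ 1.51  0.1  -2.31] cum [ 2. -0. 28.]
0.3 [ 1.84  0.09 -2.06] cum [ 8. -1. 54.]
0.44 [ 2.12  0.07 -1.77] cum [18. -2. 80.]
0.59 [ 2.36  0.06 -1.44] cum [ 32.  -3. 104.]
0.74 [ 2.54  0.04 -1.07] cum [ 49.  -4. 126.]
0.89 [ 2.67  0.02 -0.69] cum [ 68.  -6. 145.]
1.03 [ 2.74  0.   -0.29] cum [ 91.  -8. 161.]
1.18 [ 2.76 -0.02  0.12] cum [116. -10. 173.]
1.33 [ 2.71 -0.04  0.52] cum [142. -12. 182.]
1.48 [ 2.6  -0.05  0.91] cum [169. -14. 186.]
1.62 [ 2.44 -0.07  1.29] cum [196. -17. 187.]
1.77 [ 2.22 -0.09  1.63] cum [224. -19. 183.]
1.92 [ 1.96 -0.1   1.94] cum [250. -21. 176.]
```

```bash
python3 -m creep '[{"jaw":1,"dx":1.5,"dy":0.1,"dz":-2.3,"spin":0},{"jaw":1,"dx":1.8,"dy":0.1,"dz":-2.1,"spin":0},{"jaw":1,"dx":2.1,"dy":0.1,"dz":-1.8,"spin":0}]' 20; python3 -m creep '[{"jaw":1,"dx":2.4,"dy":0.1,"dz":-1.4,"spin":0},{"jaw":1,"dx":2.5,"dy":0,"dz":-1.1,"spin":0}]' 20
```

```text
t: 12.85
eef_pos: [492.5, 186.0, 153.2]
ee_rot: [[0.872, -0.111, 0.477], [-0.078, -0.993, -0.088], [0.484, 0.039, -0.874]]
wrist_force: [21.6, 1.8, -13.6]
finger_gap: 0.105
t: 13.05
eef_pos: [522.3, 183.5, 198.6]
ee_rot: [[0.872, -0.11, 0.476], [-0.078, -0.993, -0.088], [0.482, 0.04, -0.875]]
wrist_force: [1.8, 1.0, -5.4]
finger_gap: 0.103
```

```bash
python3 -m creep '[{"jaw":1,"dx":2.7,"dy":0,"dz":-0.7,"spin":0},{"jaw":1,"dx":2.7,"dy":0,"dz":-0.3,"spin":0},{"jaw":1,"dx":2.8,"dy":0,"dz":0.1,"spin":0}]' 20; python3 -m creep '[{"jaw":1,"dx":2.7,"dy":0,"dz":0.5,"spin":0},{"jaw":1,"dx":2.6,"dy":-0.1,"dz":0.9,"spin":0}]' 20;python3 tip.py b6
```

```text
t: 13.35
eef_pos: [590.6, 178.0, 246.6]
ee_rot: [[0.872, -0.11, 0.477], [-0.078, -0.993, -0.087], [0.484, 0.039, -0.874]]
wrist_force: [-0.2, 2.4, -2.5]
finger_gap: 0.101
t: 13.55
eef_pos: [644.1, 173.7, 259.9]
ee_rot: [[0.871, -0.11, 0.478], [-0.078, -0.993, -0.087], [0.484, 0.039, -0.874]]
wrist_force: [-1.0, 0.1, 2.4]
finger_gap: 0.104
[646.2 173.5 260.3] [[0.87, -0.112, 0.48], [-0.08, -0.993, -0.087], [0.486, 0.038, -0.873]] 0.10683873684114462 [-1.6  0.2  5.2]
```

View pics/b6s.png

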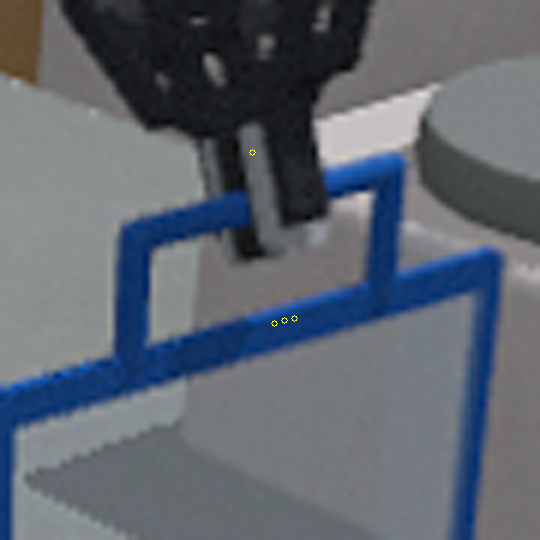

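```bash
python3 -m creep '[{"jaw":1,"dx":2.4,"dy":-0.1,"dz":1.3,"spin":0},{"jaw":1,"dx":2.2,"dy":-0.1,"dz":1.6,"spin":0},{"jaw":1,"dx":1.9,"dy":-0.1,"dz":1.8,"spin":0},{"jaw":1,"dx":0,"dy":0,"dz":0,"spin":0}]' 20; python3 -m creep '[{"jaw":0.3,"dx":0,"dy":0,"dz":0,"spin":0},{"jaw":0.3,"dx":0,"dy":0,"dz":0,"spin":0},{"jaw":0.3,"dx":0,"dy":0,"dz":0,"spin":0}]' 20;python3 tip.py b7
```

```text
t: 14.05
eef_pos: [725.2, 166.9, 248.9]
ee_rot: [[0.871, -0.112, 0.479], [-0.079, -0.993, -0.088], [0.486, 0.039, -0.873]]
wrist_force: [0.8, 0.2, 5.0]
finger_gap: 0.101
t: 14.35
eef_pos: [721.8, 167.2, 248.6]
ee_rot: [[0.872, -0.111, 0.476], [-0.078, -0.993, -0.088], [0.483, 0.04, -0.875]]
wrist_force: [0.1, -0.1, -0.3]
finger_gap: 0.35
[722.1 167.2 248.9] [[0.872, -0.111, 0.477], [-0.078, -0.993, -0.088], [0.483, 0.04, -0.875]] 0.3498129995797238 [ 0.8  0.6 -0.5]
```

View pics/b7s.png

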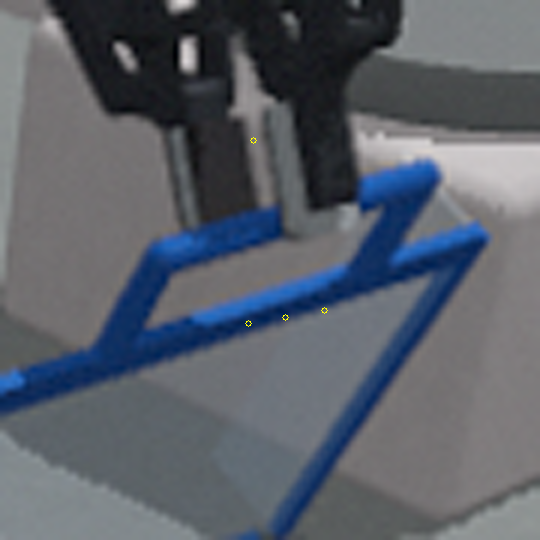

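View pics/b7t.png

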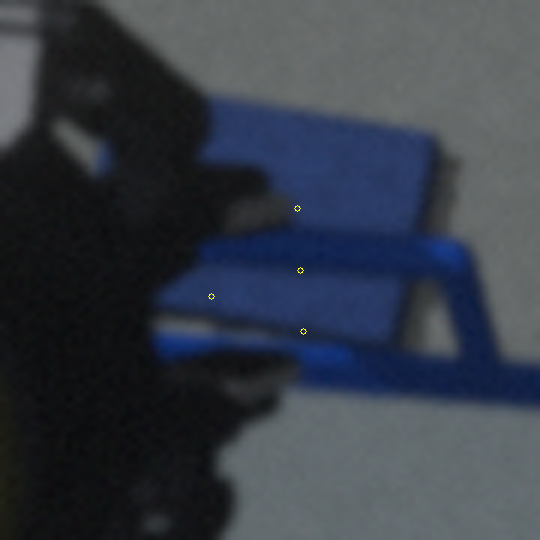

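```bash
python3 -m creep '[{"jaw":0.3,"dx":0,"dy":0,"dz":-2.5,"spin":0},{"jaw":0.3,"dx":0,"dy":0,"dz":-4,"spin":0},{"jaw":0,"dx":0,"dy":0,"dz":-5,"spin":0},{"jaw":0,"dx":0,"dy":0,"dz":-3,"spin":0}]' 30;python3 -c "
from h import *
print(observe()['joint_pos'].round(1))
S=get_image('scene');crop(S,'c1.png',300,60,470,220,4)
S=get_image('top');crop(S,'c1t.png',130,80,300,250,4)"
```

```text
t: 14.85
eef_pos: [652.3, 180.9, 380.0]
ee_rot: [[0.87, -0.11, 0.48], [-0.078, -0.993, -0.086], [0.487, 0.037, -0.873]]
wrist_force: [-0.0, -0.3, 0.4]
finger_gap: 0.498
[-27.4   6.8  -0.6  82.3  19.   68.2 -37.3]
```

View pics/c1.png

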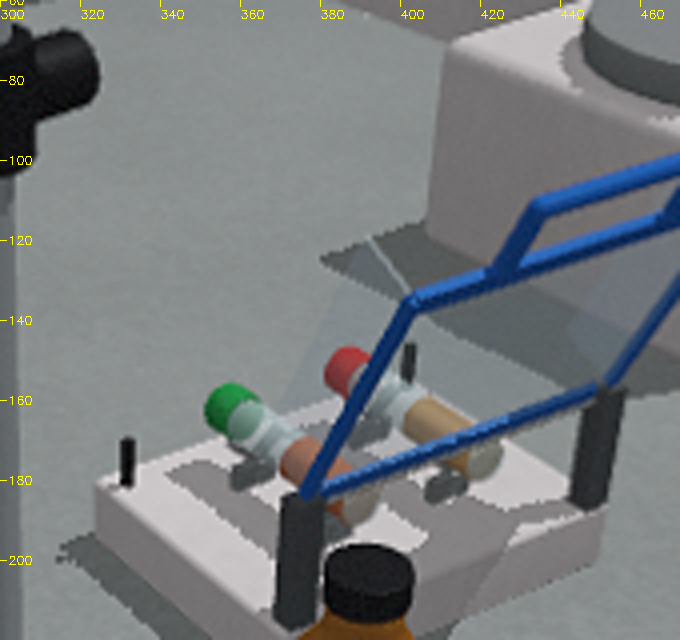

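View pics/c1t.png

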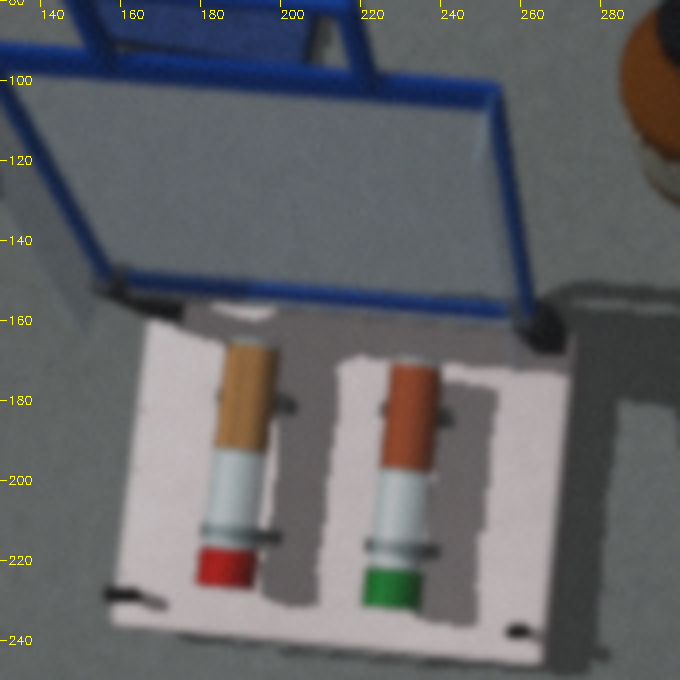

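```bash
python3 - <<'E'
from h import *
T=get_image('top');S=get_image('scene')
a=onz(T,[(186.4,226.2),(192.8,166.5)],75);b=onz(S,[(384,153.5),(420.8,174.8)],75)
for q in(a,b):
    d=q[1]-q[0];print(q.round(1).tolist(),q.mean(0).round(1),np.hypot(*d[:2]).round(1),np.degrees(np.arctan2(d[1],d[0])).round(2))
print("green",onz(T,[(228,230),(233,171)],75).round(1).tolist())
E
```

```text
[[513.6, 226.1, 75.0], [628.9, 217.8, 75.0]] [571.2 222.   75. ] 115.6 -4.08
[[520.0, 217.7, 75.0], [631.0, 216.1, 75.0]] [575.5 216.9  75. ] 111.0 -0.82
green [[507.2, 145.9, 75.0], [620.7, 139.4, 75.0]]
```

```bash
cat > pl.py <<'E'
from h import *
import sys
def plan(P,az,sgn=1,zoff=38.,back=0.):
    """pad point P to lie on point; tube azimuth az deg; returns spin & TCP target"""
    s=observe();R=np.array(s["ee_rot"]);p=np.array(s["eef_pos"]);z=R[:,2];t=np.array([np.cos(np.radians(az)),np.sin(np.radians(az)),0])
    x=np.cross(t,z);x/=np.linalg.norm(x);x*=sgn*np.sign(x[1])
    a=np.arctan2(x@R[:,1],x@R[:,0]);G=np.array(P)+(zoff-back)*z;d=G-p
    c,sn=np.cos(a),np.sin(a);R2=R@np.array([[c,-sn,0],[sn,c,0],[0,0,1]])
    print("spin",a.round(3),"jaw axis",x.round(3),"TCP goal",G.round(1),"delta world",d.round(1),"\n now-frame cm",(R.T@d/10).round(2),"after-spin-frame cm",(R2.T@d/10).round(2))
E
python3 -c "
from pl import *
plan((558,222.5,75),-4.7,1,38,150)";python3 go.py 505,232,330
```

```text
spin -1.604 jaw axis [ 0.082  0.995 -0.054] TCP goal [504.4 232.3 172.9] delta world [-148.7   52.1 -203.7] 
 now-frame cm [-23.24  -4.31  10.23] after-spin-frame cm [  5.07 -23.08  10.23]
(505.0, 232.0, 330.0) rows 4 each cm [-3.89 -0.92 -0.87]  total mm [-155.7  -36.9  -34.7]
```

```bash
python3 -m creep '[{"jaw":-0.3,"dx":-3.9,"dy":-0.9,"dz":-0.9,"spin":-0.01},{"jaw":-0.3,"dx":-3.9,"dy":-0.9,"dz":-0.9,"spin":0},{"jaw":-0.3,"dx":-3.9,"dy":-0.9,"dz":-0.9,"spin":0},{"jaw":-0.3,"dx":-3.9,"dy":-0.9,"dz":-0.9,"spin":0}]' 30;python3 -m creep '[{"jaw":-0.3,"dx":0,"dy":0,"dz":0,"spin":-0.145},{"jaw":-0.3,"dx":0,"dy":0,"dz":0,"spin":-0.145},{"jaw":-0.3,"dx":0,"dy":0,"dz":0,"spin":-0.145},{"jaw":-0.3,"dx":0,"dy":0,"dz":0,"spin":-0.145},{"jaw":-0.3,"dx":0,"dy":0,"dz":0,"spin":-0.145}]';python3 -c "
from h import *
print(observe()['joint_pos'].round(1))"
```

```text
t: 15.45
eef_pos: [502.2, 229.2, 327.4]
ee_rot: [[0.874, -0.103, 0.475], [-0.068, -0.994, -0.091], [0.481, 0.047, -0.875]]
wrist_force: [-0.6, 0.7, -0.2]
finger_gap: 0.647
t: 15.95
eef_pos: [503.7, 229.0, 327.9]
ee_rot: [[0.72, 0.507, 0.475], [0.613, -0.785, -0.09], [0.327, 0.356, -0.876]]
wrist_force: [-0.7, -0.2, -0.3]
finger_gap: 0.648
[-36.7  -5.2  -6.3 100.8  24.2  68.2 -12.3]
```

```bash
python3 -m creep '[{"jaw":-0.3,"dx":0,"dy":0,"dz":0,"spin":-0.145},{"jaw":-0.3,"dx":0,"dy":0,"dz":0,"spin":-0.145},{"jaw":-0.3,"dx":0,"dy":0,"dz":0,"spin":-0.145},{"jaw":-0.3,"dx":0,"dy":0,"dz":0,"spin":-0.145},{"jaw":-0.3,"dx":0,"dy":0,"dz":0,"spin":-0.145}]';python3 -m creep '[{"jaw":-0.3,"dx":0,"dy":0,"dz":0,"spin":-0.14}]';python3 -c "
from pl import *
print(observe()['joint_pos'].round(1))
plan((558,222.5,75),-4.7,1,38,110)"
```

```text
t: 16.45
eef_pos: [503.7, 229.0, 327.8]
ee_rot: [[0.203, 0.857, 0.475], [0.979, -0.181, -0.091], [0.008, 0.483, -0.876]]
wrist_force: [0.8, 1.1, 0.7]
finger_gap: 0.65
t: 16.55
eef_pos: [503.7, 229.0, 327.8]
ee_rot: [[0.081, 0.877, 0.475], [0.995, -0.043, -0.091], [-0.059, 0.479, -0.876]]
wrist_force: [-0.2, -0.8, -0.6]
finger_gap: 0.65
[-38.9  -5.2  -4.2 100.9  24.5  68.3  37.1]
spin 0.001 jaw axis [ 0.082  0.995 -0.059] TCP goal [523.8 229.  138. ] delta world [  20.1   -0.  -189.8] 
 now-frame cm [ 1.28 -7.34 17.57] after-spin-frame cm [ 1.28 -7.34 17.57]
```

```bash
python3 -m creep '[{"jaw":-0.3,"dx":0.3,"dy":-1.8,"dz":4.4,"spin":0},{"jaw":-0.3,"dx":0.3,"dy":-1.8,"dz":4.4,"spin":0},{"jaw":-0.3,"dx":0.3,"dy":-1.8,"dz":4.4,"spin":0},{"jaw":-0.3,"dx":0.3,"dy":-1.8,"dz":4.4,"spin":0},{"jaw":-0.3,"dx":0,"dy":0,"dz":0,"spin":0}]';python3 -c "
from pl import *
print(observe()['joint_pos'].round(1))
plan((558,222.5,75),-4.7,1,38,0)";python3 tip.py d1
```

```text
t: 17.05
eef_pos: [522.0, 225.4, 132.0]
ee_rot: [[0.086, 0.88, 0.466], [0.994, -0.046, -0.097], [-0.064, 0.472, -0.879]]
wrist_force: [-0.7, 0.3, -0.1]
finger_gap: 0.649
[-38.    5.   -3.6 116.4  32.8  45.6  23.8]
spin -0.005 jaw axis [ 0.082  0.994 -0.067] TCP goal [575.7 218.8  41.6] delta world [ 53.8  -6.6 -90.4] 
 now-frame cm [ 0.39  0.5  10.52] after-spin-frame cm [ 0.38  0.5  10.52]
[525.4 228.9 140.1] [[0.086, 0.876, 0.475], [0.995, -0.048, -0.091], [-0.056, 0.48, -0.875]] 0.650040921781865 [ 0.1 -0.6  0.9]
```

View pics/d1s.png

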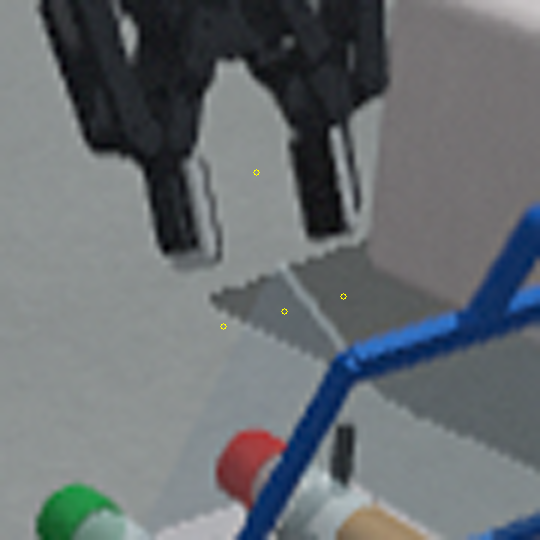

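View pics/d1t.png

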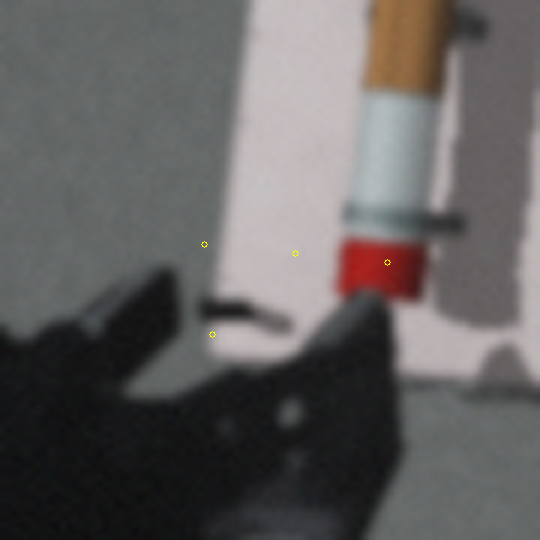

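```bash
python3 -c "
from pl import *
plan((558,222.5,75),-4.7,1,38,45)"
```

```text
spin -0.005 jaw axis [ 0.082  0.995 -0.059] TCP goal [554.7 223.1  81.1] delta world [ 29.3  -5.8 -59. ] 
 now-frame cm [ 0.01 -0.24  6.61] after-spin-frame cm [ 0.01 -0.24  6.61]
```

```bash
python3 -m creep '[{"jaw":-0.3,"dx":0,"dy":-0.1,"dz":3.3,"spin":-0.005},{"jaw":-0.3,"dx":0,"dy":-0.1,"dz":3.3,"spin":0},{"jaw":-0.3,"dx":0,"dy":0,"dz":0,"spin":0},{"jaw":-0.3,"dx":0,"dy":0,"dz":0,"spin":0}]';python3 tip.py d2;python3 -c "
from pl import *
plan((558,222.5,75),-4.7,1,38,0)"
```

```text
t: 17.55
eef_pos: [556.6, 224.8, 84.6]
ee_rot: [[0.082, 0.874, 0.479], [0.995, -0.045, -0.087], [-0.055, 0.484, -0.874]]
wrist_force: [-0.3, 0.8, 0.4]
finger_gap: 0.646
[556.6 225.6  85.3] [[0.081, 0.874, 0.48], [0.995, -0.045, -0.086], [-0.053, 0.485, -0.873]] 0.6504943338434365 [ 0.7 -0.2  0.1]
spin 0.001 jaw axis [ 0.082  0.995 -0.053] TCP goal [576.2 219.2  41.8] delta world [ 19.6  -6.4 -43.5] 
 now-frame cm [-0.24 -0.36  4.79] after-spin-frame cm [-0.24 -0.36  4.79]
```

View pics/d2s.png

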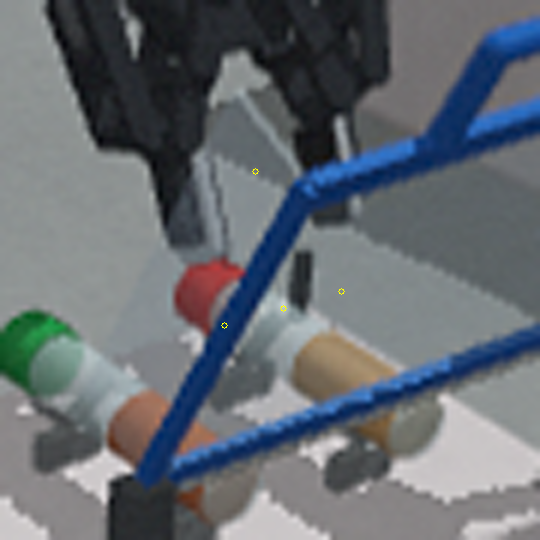

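View pics/d2t.png

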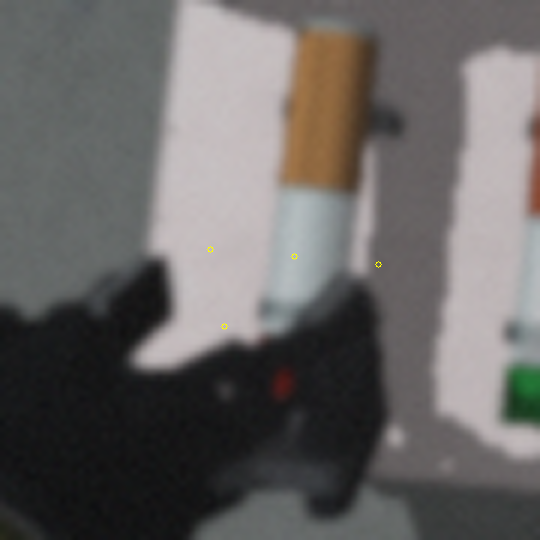

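```bash
python3 -m creep '[{"jaw":-0.3,"dx":-0.1,"dy":-0.3,"dz":2,"spin":0},{"jaw":-0.3,"dx":0,"dy":0,"dz":1.6,"spin":0},{"jaw":-0.3,"dx":0,"dy":0,"dz":1.2,"spin":0},{"jaw":-0.3,"dx":0,"dy":0,"dz":0,"spin":0}]';python3 tip.py d3;python3 -c "
from pl import *
plan((558,222.5,75),-4.7,1,38,0)"
```

```text
t: 18.05
eef_pos: [576.1, 218.9, 39.0]
ee_rot: [[0.082, 0.875, 0.477], [0.995, -0.044, -0.089], [-0.056, 0.482, -0.874]]
wrist_force: [-0.2, -1.0, -1.6]
finger_gap: 0.648
[576.1 219.6  39.9] [[0.081, 0.875, 0.478], [0.995, -0.044, -0.088], [-0.055, 0.483, -0.874]] 0.6502400450600745 [-0.3 -0.5 -0.2]
spin 0.001 jaw axis [ 0.082  0.995 -0.055] TCP goal [576.2 219.2  41.8] delta world [ 0.1 -0.4  1.9] 
 now-frame cm [-0.05  0.1  -0.16] after-spin-frame cm [-0.05  0.1  -0.16]
```

View pics/d3s.png

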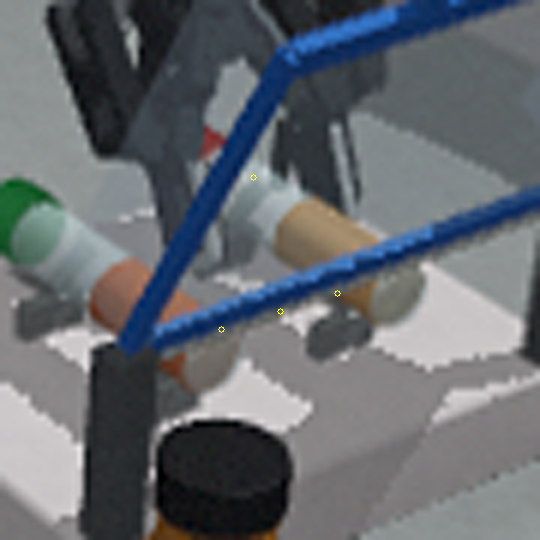

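View pics/d3t.png

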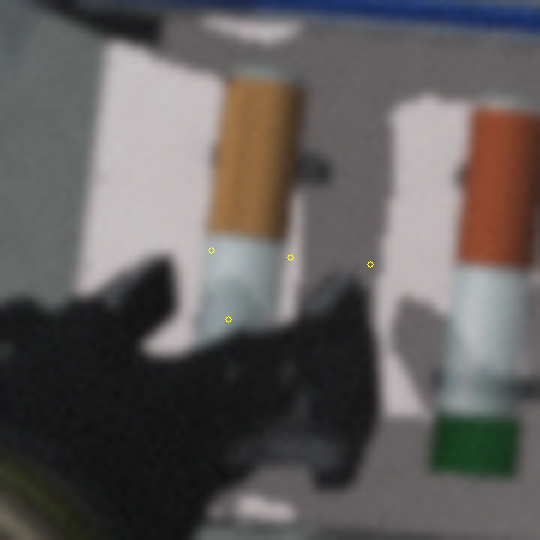

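```bash
python3 -m creep '[{"jaw":1,"dx":0,"dy":0,"dz":0,"spin":0},{"jaw":1,"dx":0,"dy":0,"dz":0,"spin":0},{"jaw":1,"dx":0,"dy":0,"dz":0,"spin":0},{"jaw":1,"dx":0,"dy":0,"dz":0,"spin":0},{"jaw":1,"dx":0,"dy":0,"dz":0,"spin":0}]' 30;python3 tip.py d4; python3 go.py 576,219,100
```

```text
t: 18.65
eef_pos: [576.0, 218.3, 39.8]
ee_rot: [[0.082, 0.875, 0.478], [0.995, -0.045, -0.089], [-0.057, 0.483, -0.874]]
wrist_force: [-4.5, -2.9, 7.9]
finger_gap: 0.28
[576.  218.3  39.8] [[0.082, 0.875, 0.478], [0.995, -0.045, -0.089], [-0.057, 0.483, -0.874]] 0.28124605964375066 [-4.5 -3.   6.1]
(576.0, 219.0, 100.0) rows 2 each cm [-0.13  1.45 -2.64]  total mm [ -2.7  29.  -52.7]
```

View pics/d4t.png

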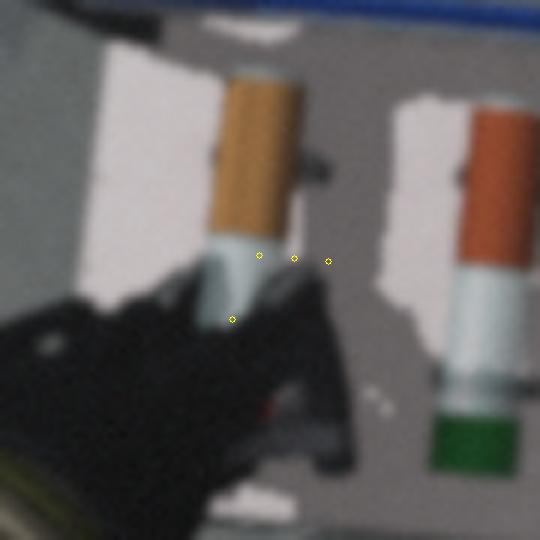

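```bash
python3 -m creep '[{"jaw":1,"dx":-0.1,"dy":0.48,"dz":-0.87,"spin":0},{"jaw":1,"dx":-0.1,"dy":0.97,"dz":-1.75,"spin":0},{"jaw":1,"dx":-0.1,"dy":0.97,"dz":-1.75,"spin":0},{"jaw":1,"dx":-0.1,"dy":0.97,"dz":-1.75,"spin":0},{"jaw":1,"dx":-0.1,"dy":0.97,"dz":-1.75,"spin":0}]' 30;python3 tip.py d5
```

```text
t: 19.25
eef_pos: [575.8, 219.4, 130.6]
ee_rot: [[0.081, 0.875, 0.477], [0.995, -0.044, -0.087], [-0.055, 0.482, -0.874]]
wrist_force: [0.6, -0.2, -1.6]
finger_gap: 0.279
[577.6 220.5 133.2] [[0.081, 0.873, 0.481], [0.995, -0.046, -0.085], [-0.052, 0.486, -0.872]] 0.28219732311022827 [ 0.6  0.5 -1.2]
```

View pics/d5s.png

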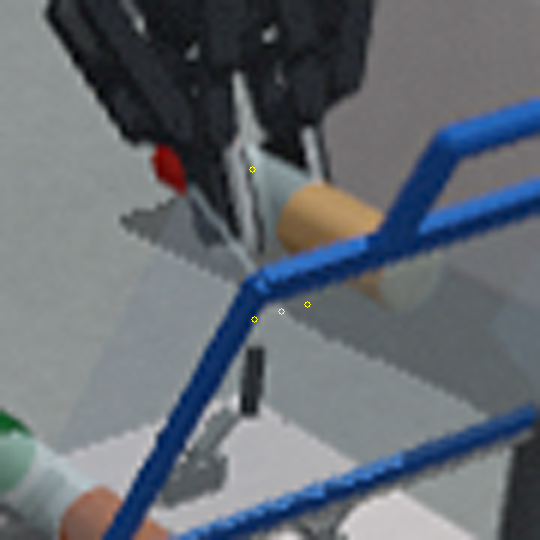

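View pics/d5t.png

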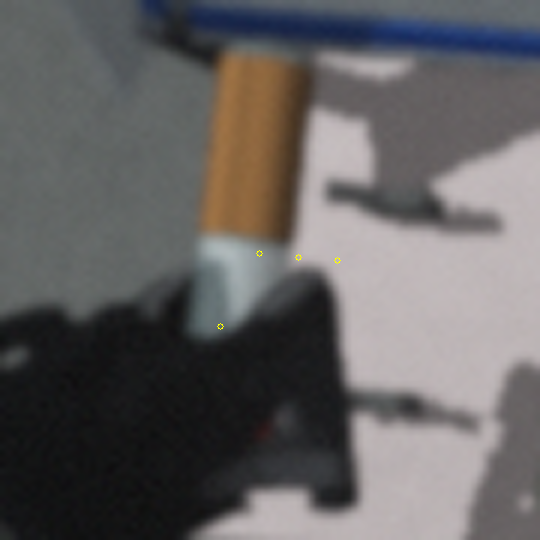

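```bash
python3 go.py 480,213,160 490,20,160 463,-165,145; python3 -c "
from pl import *
plan((457,-172,100),5.1,1,38,0)
T=get_image('top');print(onz(T,[(291,291)],62),onz(T,[(433,247)],62))"
```

```text
(480.0, 213.0, 160.0) rows 3 each cm [-0.56 -2.39 -2.33]  total mm [-16.7 -71.8 -69.8]
(490.0, 20.0, 160.0) rows 4 each cm [-4.78  0.44  0.53]  total mm [-191.3   17.5   21.2]
(463.0, -165.0, 145.0) rows 4 each cm [-4.64 -0.56  0.39]  total mm [-185.6  -22.4   15.8]
spin -0.193 jaw axis [-0.088  0.986 -0.144] TCP goal [ 475.3 -175.2   66.8] delta world [-102.3 -395.7  -66.3] 
 now-frame cm [-39.87 -10.35   4.21] after-spin-frame cm [-37.14 -17.81   4.21]
[[392.20460105  25.17426484  62.        ]] [[ 478.46994261 -246.70175256   62.        ]]
```

```bash
python3 -m creep '[{"jaw":1,"dx":-0.5,"dy":-2.4,"dz":-2.3,"spin":0},{"jaw":1,"dx":-0.5,"dy":-2.4,"dz":-2.3,"spin":0},{"jaw":1,"dx":-0.5,"dy":-2.4,"dz":-2.3,"spin":0},{"jaw":1,"dx":-4.5,"dy":0.4,"dz":0.5,"spin":0},{"jaw":1,"dx":-4.7,"dy":0.4,"dz":0.5,"spin":0}]' 30;python3 -m creep '[{"jaw":1,"dx":-4.7,"dy":0.4,"dz":0.5,"spin":0},{"jaw":1,"dx":-4.7,"dy":0.4,"dz":0.5,"spin":0},{"jaw":1,"dx":-3,"dy":-0.2,"dz":0.4,"spin":0}]' 30;python3 -c "
from pl import *
print(observe()['joint_pos'].round(1))";python3 go.py 463,-165,145
```

```text
t: 19.9
eef_pos: [482.1, 121.2, 155.2]
ee_rot: [[0.076, 0.875, 0.477], [0.995, -0.04, -0.086], [-0.056, 0.482, -0.874]]
wrist_force: [2.4, -0.1, -0.1]
finger_gap: 0.28
t: 20.2
eef_pos: [484.3, -7.5, 152.5]
ee_rot: [[0.084, 0.875, 0.476], [0.995, -0.047, -0.089], [-0.056, 0.481, -0.875]]
wrist_force: [-8.7, 0.8, 9.0]
finger_gap: 0.282
[-22.7 -14.6  10.1 131.2  22.   38.1  59.3]
(463.0, -165.0, 145.0) rows 4 each cm [-3.95 -0.37  0.26]  total mm [-158.1  -14.9   10.5]
```

```bash
python3 go.py 485,-165,135
```

```text
(485.0, -165.0, 135.0) rows 4 each cm [-3.89 -0.01  0.74]  total mm [-155.7   -0.5   29.7]
```

```bash
python3 -m creep '[{"jaw":1,"dx":-3.9,"dy":0,"dz":0.7,"spin":0},{"jaw":1,"dx":-3.9,"dy":0,"dz":0.7,"spin":-0.05},{"jaw":1,"dx":-3.9,"dy":0,"dz":0.7,"spin":-0.07},{"jaw":1,"dx":-3.9,"dy":0,"dz":0.7,"spin":-0.07},{"jaw":1,"dx":0,"dy":0,"dz":0,"spin":0}]' 30;python3 -c "
from pl import *
print(observe()['joint_pos'].round(1))
plan((457,-172,100),5.1,1,38,0)
s=observe();p=s['eef_pos'];R=s['ee_rot']
for n in('top','scene'):
  g=get_image(n);print(pix(g,[p-38*R[:,2]]));crop(g,'e1%s.png'%n[0],*((320,120,480,270,5) if n=='top' else (150,120,330,270,4)))"
```

```text
t: 20.7
eef_pos: [490.1, -164.2, 140.1]
ee_rot: [[-0.076, 0.876, 0.476], [0.986, 0.136, -0.092], [-0.145, 0.462, -0.875]]
wrist_force: [0.4, 0.0, -1.1]
finger_gap: 0.283
[-15.8 -11.6  30.1 129.4   6.9  31.9 106.8]
spin -0.013 jaw axis [-0.088  0.985 -0.151] TCP goal [ 475.1 -175.5   66.8] delta world [-15.1 -11.3 -73.4] 
 now-frame cm [ 0.07 -4.86  5.81] after-spin-frame cm [ 0.13 -4.86  5.81]
[[400.65321418 253.06728288]]
[[214.69844636 158.16741215]]
```

View pics/e1t.png

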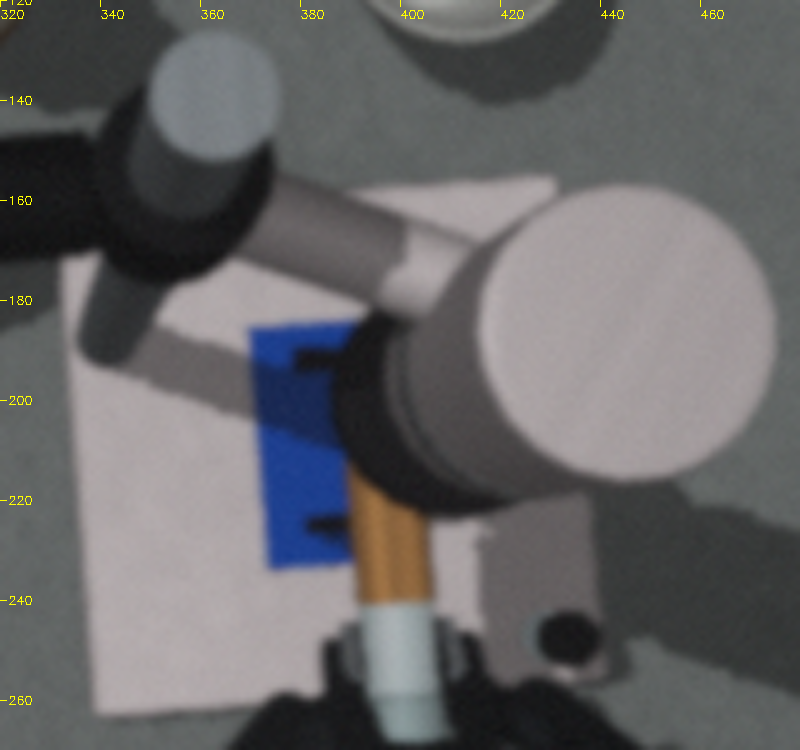

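View pics/e1s.png

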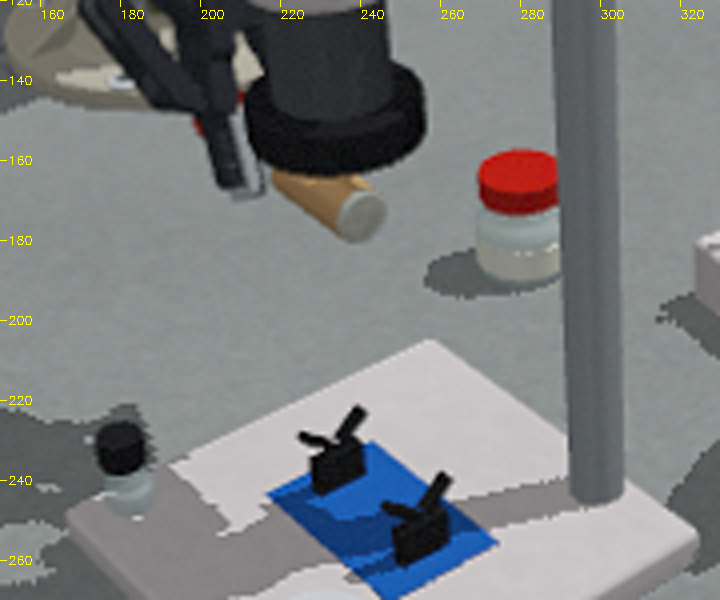

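```bash
cat > tube.py <<'E'
from h import *
RG=np.array([[.082,.875,.478],[.995,-.045,-.089],[-.057,.483,-.874]])
rel=RG.T@np.array([-6,3,35.2]);tt=RG.T@np.array([.9966,-.082,0])
def cur():
    s=observe();R=np.array(s["ee_rot"]);return np.array(s["eef_pos"])+R@rel,R@tt,R
if __name__=="__main__":
    C,t,R=cur();print(C.round(1),t.round(3),"az",np.degrees(np.arctan2(t[1],t[0])).round(2))
    for n in("top","scene"):
        g=get_image(n);print(n,pix(g,[C-41*t,C,C+60*t]).round(1).tolist())
    m=np.array([556.5,-163.3,62]);a=np.radians(5.1);ex=np.array([np.cos(a),np.sin(a),0]);ey=np.array([-ex[1],ex[0],0])
    d=C-m;print("in trough frame",(d@ex).round(1),(d@ey).round(1),d[2].round(1))
    for q in((-60,0,50),(-5,0,12),(-5,0,0)):
        G=m+q[0]*ex+q[1]*ey+[0,0,q[2]];print(q,"cm",(R.T@(G-C)/10).round(2))
E
python3 tube.py
```

```text
[ 484.6 -153.9  174.8] [ 0.997  0.076 -0.019] az 4.38
top [[398.8, 270.8], [396.6, 245.3], [393.4, 208.6]]
scene [[209.1, 150.3], [221.4, 159.1], [240.7, 173.0]]
in trough frame -70.8 15.7 112.8
(-60, 0, 50) cm [-0.66 -2.04  6.21]
(-5, 0, 12) cm [-0.06  1.07 12.09]
(-5, 0, 0) cm [ 0.11  0.52 13.14]
```

```bash
python3 -m creep '[{"jaw":1,"dx":-0.3,"dy":-1,"dz":3.1,"spin":-0.013},{"jaw":1,"dx":-0.3,"dy":-1,"dz":3.1,"spin":0},{"jaw":1,"dx":0,"dy":0,"dz":0,"spin":0},{"jaw":1,"dx":0,"dy":0,"dz":0,"spin":0},{"jaw":1,"dx":0,"dy":0,"dz":0,"spin":0}]' 30;python3 tube.py; python3 -c "
from h import *
for n in('top','scene'):
  g=get_image(n);crop(g,'e2%s.png'%n[0],*((360,180,450,280,7) if n=='top' else (180,150,300,270,6)))"
```

```text
t: 21.4
eef_pos: [504.7, -171.9, 79.6]
ee_rot: [[-0.093, 0.873, 0.478], [0.984, 0.153, -0.087], [-0.149, 0.463, -0.874]]
wrist_force: [1.1, 0.2, -0.4]
finger_gap: 0.276
[ 498.6 -166.7  114.6] [ 0.996  0.092 -0.017] az 5.26
top [[399.2, 259.5], [396.9, 236.4], [393.5, 203.1]]
scene [[210.1, 183.9], [222.5, 193.3], [241.9, 208.1]]
in trough frame -58.0 1.7 52.6
(-60, 0, 50) cm [-0.13 -0.31  0.15]
(-5, 0, 12) cm [0.4  2.79 6.05]
(-5, 0, 0) cm [0.58 2.23 7.1 ]
```

View pics/e2t.png

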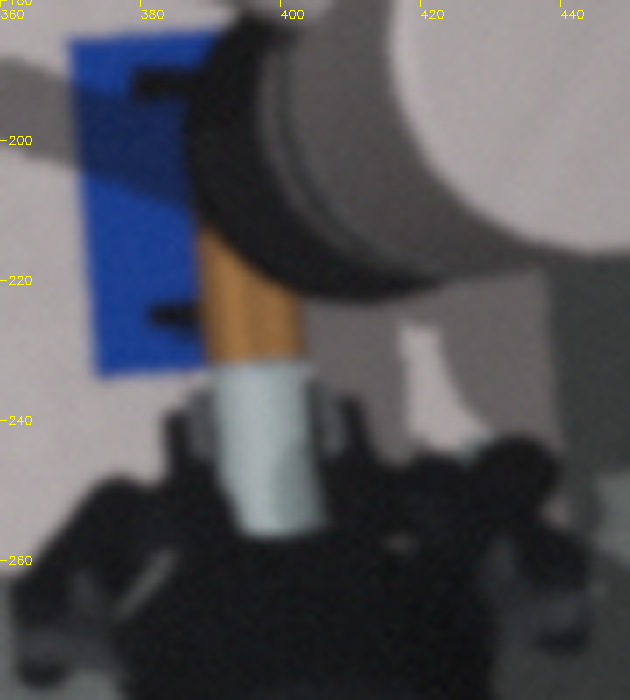

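View pics/e2s.png

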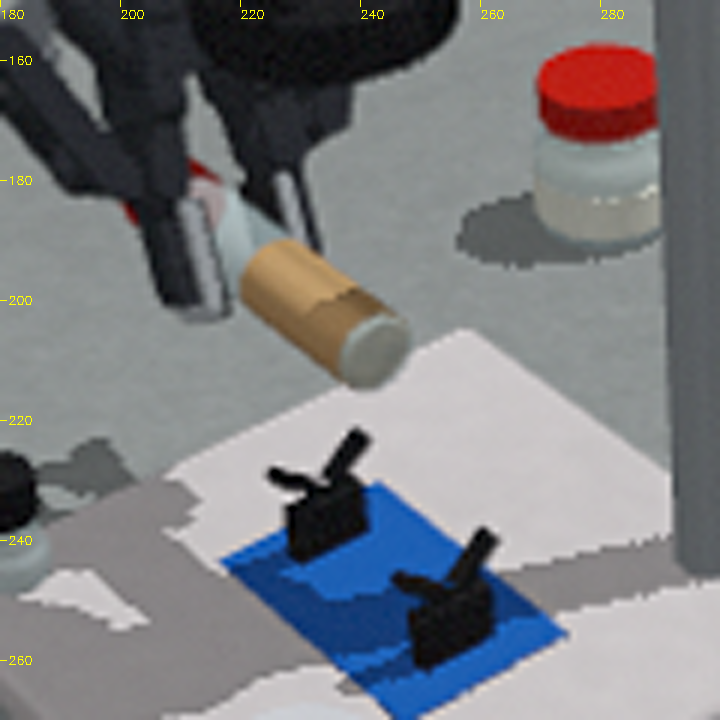

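```bash
cat > way.py <<'E'
from tube import *
import sys
C,t,R=cur();m=np.array([556.5,-163.3,62]);a=np.radians(5.1);ex=np.array([np.cos(a),np.sin(a),0]);ey=np.array([-ex[1],ex[0],0])
d=C-m;print("in trough frame",(d@ex).round(1),(d@ey).round(1),d[2].round(1),"t",t.round(3),"F",observe()["wrist_force"].round(1))
for q in sys.argv[1:]:
    q=list(map(float,q.split(",")));G=m+q[0]*ex+q[1]*ey+[0,0,q[2]];print(q,"cm",(R.T@(G-C)/10).round(2));C=G
E
python3 way.py -15,0,25 0,0,8 1,0,0
```

```text
in trough frame -58.1 1.1 52.6 t [ 0.996  0.091 -0.016] F [-0.  -0.3 -1.2]
[-15.0, 0.0, 25.0] cm [0.29 2.52 4.45]
[0.0, 0.0, 8.0] cm [0.25 0.54 2.19]
[1.0, 0.0, 0.0] cm [ 0.12 -0.28  0.75]
```

```bash
python3 -m creep '[{"jaw":1,"dx":0.1,"dy":0.85,"dz":1.5,"spin":0},{"jaw":1,"dx":0.1,"dy":0.85,"dz":1.5,"spin":0},{"jaw":1,"dx":0.1,"dy":0.8,"dz":1.45,"spin":0},{"jaw":1,"dx":0,"dy":0,"dz":0,"spin":0},{"jaw":1,"dx":0,"dy":0,"dz":0,"spin":0}]' 30;python3 way.py 0,0,8 1,0,0; python3 -c "
from h import *
for n in('top','scene'):
  g=get_image(n);crop(g,'e3%s.png'%n[0],*((360,180,450,280,7) if n=='top' else (180,150,300,270,6)))"
```

```text
t: 22.1
eef_pos: [546.4, -170.2, 50.6]
ee_rot: [[-0.092, 0.874, 0.477], [0.985, 0.151, -0.088], [-0.149, 0.461, -0.875]]
wrist_force: [0.1, -0.7, -0.2]
finger_gap: 0.281
in trough frame -16.2 -0.2 23.5 t [ 0.996  0.09  -0.019] F [ 0.1 -0.7 -0.2]
[0.0, 0.0, 8.0] cm [0.25 0.72 2.11]
[1.0, 0.0, 0.0] cm [ 0.12 -0.28  0.75]
```

View pics/e3t.png

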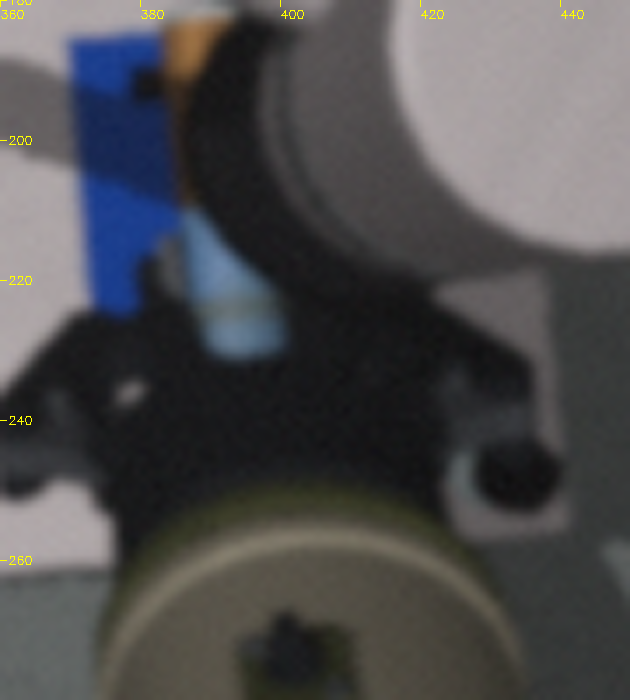

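View pics/e3s.png

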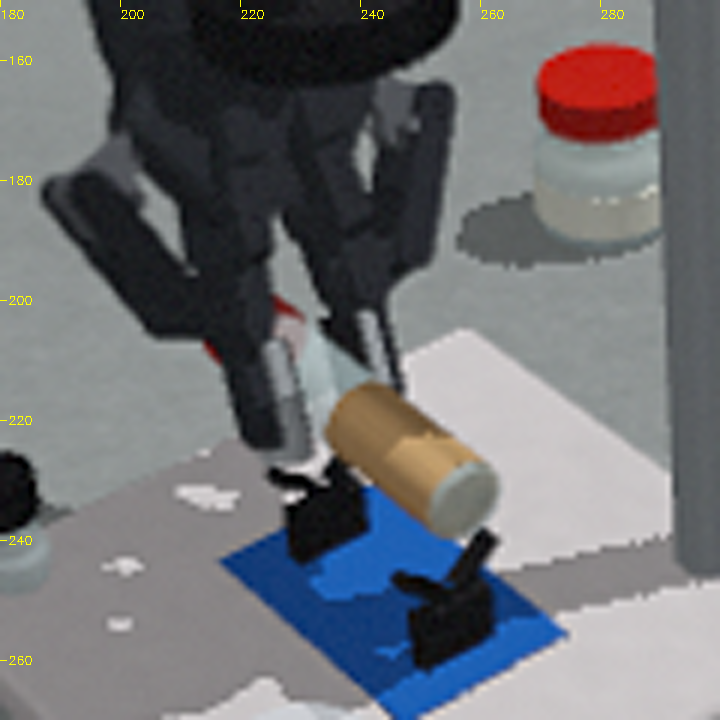

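```bash
python3 -m creep '[{"jaw":1,"dx":0.1,"dy":0.5,"dz":1,"spin":0},{"jaw":1,"dx":0.1,"dy":0.3,"dz":1.1,"spin":0},{"jaw":1,"dx":0,"dy":0,"dz":0,"spin":0},{"jaw":1,"dx":0,"dy":0,"dz":0,"spin":0}]' 30;python3 way.py 1,0,1 ; python3 -c "
from h import *
for n in('top','scene'):
  g=get_image(n);crop(g,'e4%s.png'%n[0],*((360,180,450,280,7) if n=='top' else (180,150,300,270,6)))"
```

```text
t: 22.6
eef_pos: [563.1, -169.0, 35.9]
ee_rot: [[-0.091, 0.874, 0.477], [0.985, 0.151, -0.088], [-0.149, 0.462, -0.875]]
wrist_force: [1.2, -0.7, -0.0]
finger_gap: 0.277
in trough frame 0.5 -0.5 8.8 t [ 0.996  0.09  -0.019] F [ 1.2 -0.7 -0. ]
[1.0, 0.0, 1.0] cm [ 0.17 -0.31  0.7 ]
```

View pics/e4t.png

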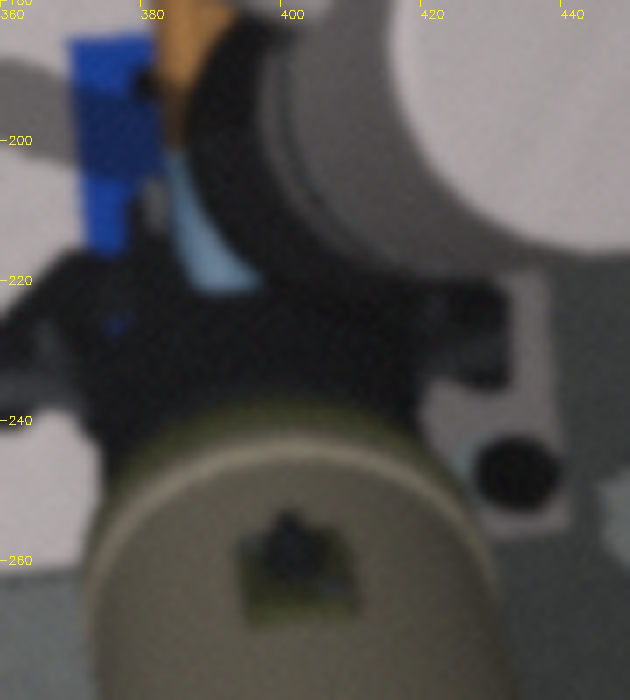

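View pics/e4s.png

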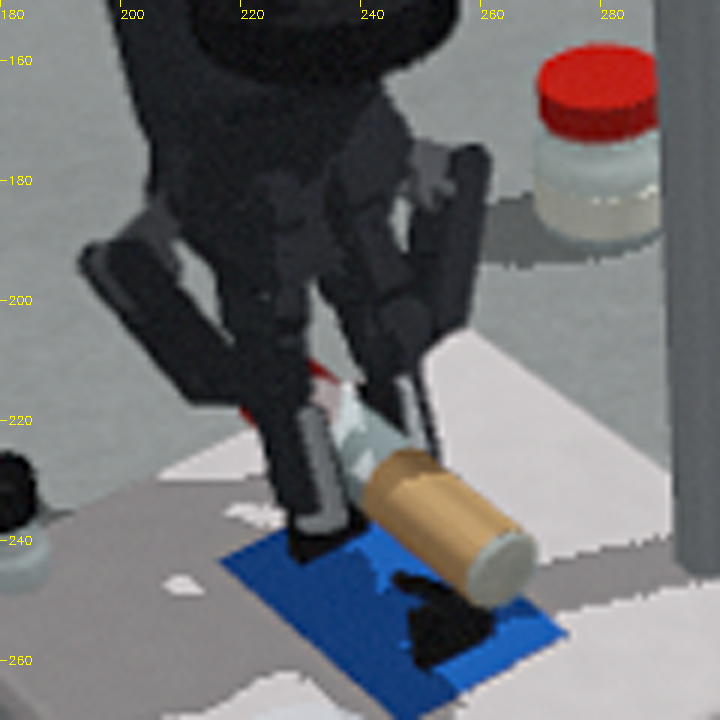

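```bash
python3 -m creep '[{"jaw":1,"dx":0.1,"dy":-0.15,"dz":0.35,"spin":0},{"jaw":1,"dx":0.05,"dy":-0.15,"dz":0.3,"spin":0},{"jaw":1,"dx":0,"dy":0,"dz":0,"spin":0},{"jaw":1,"dx":0,"dy":0,"dz":0,"spin":0}]' 30;python3 way.py 1,0,0
```

```text
t: 23.1
eef_pos: [564.1, -168.5, 28.3]
ee_rot: [[-0.092, 0.874, 0.477], [0.985, 0.151, -0.088], [-0.149, 0.462, -0.874]]
wrist_force: [1.1, -0.7, 0.6]
finger_gap: 0.279
in trough frame 1.5 -0.1 1.3 t [ 0.996  0.09  -0.019] F [ 1.1 -0.7  0.6]
[1.0, 0.0, 0.0] cm [ 0.03 -0.1   0.08]
```

```bash
python3 -m creep '[{"jaw":1,"dx":0,"dy":-0.05,"dz":0.09,"spin":0},{"jaw":1,"dx":0,"dy":0,"dz":0,"spin":0},{"jaw":1,"dx":0,"dy":0,"dz":0,"spin":0}]' 30;python3 -m creep '[{"jaw":1,"dx":0,"dy":-0.05,"dz":0.09,"spin":0},{"jaw":1,"dx":0,"dy":0,"dz":0,"spin":0},{"jaw":1,"dx":0,"dy":0,"dz":0,"spin":0}]' 30;python3 way.py 1,0,0
```

```text
t: 23.4
eef_pos: [564.5, -168.8, 27.9]
ee_rot: [[-0.091, 0.873, 0.478], [0.985, 0.151, -0.088], [-0.149, 0.463, -0.874]]
wrist_force: [-3.4, -0.7, 7.4]
finger_gap: 0.284
t: 23.7
eef_pos: [564.7, -168.9, 27.6]
ee_rot: [[-0.091, 0.873, 0.479], [0.985, 0.151, -0.088], [-0.149, 0.464, -0.873]]
wrist_force: [-12.1, 3.1, 18.7]
finger_gap: 0.281
in trough frame 2.0 -0.6 0.5 t [ 0.996  0.09  -0.016] F [-12.1   3.1  18.7]
[1.0, 0.0, 0.0] cm [ 0.06 -0.11 -0.01]
```

```bash
python3 -m creep '[{"jaw":1,"dx":0,"dy":0.03,"dz":-0.1,"spin":0},{"jaw":1,"dx":0,"dy":0,"dz":0,"spin":0},{"jaw":1,"dx":0,"dy":0,"dz":0,"spin":0}]' 30;python3 way.py 1,0,0; python3 tube.py|head -3; python3 -c "
from h import *
for n in('top','scene'):
  g=get_image(n);crop(g,'e5%s.png'%n[0],*((360,180,450,280,7) if n=='top' else (210,190,290,270,8)))"
```

```text
t: 24.0
eef_pos: [564.3, -168.7, 27.9]
ee_rot: [[-0.092, 0.873, 0.478], [0.985, 0.151, -0.088], [-0.149, 0.463, -0.874]]
wrist_force: [-3.1, 0.9, 8.6]
finger_gap: 0.285
in trough frame 1.7 -0.3 0.9 t [ 0.996  0.09  -0.017] F [-3.1  0.9  8.6]
[1.0, 0.0, 0.0] cm [ 0.04 -0.1   0.04]
[ 558.2 -163.5   62.9] [ 0.996  0.09  -0.017] az 5.17
top [[391.7, 226.3], [389.6, 205.2], [386.6, 174.7]]
scene [[230.2, 220.9], [243.2, 231.5], [263.6, 248.1]]
```

View pics/e5s.png

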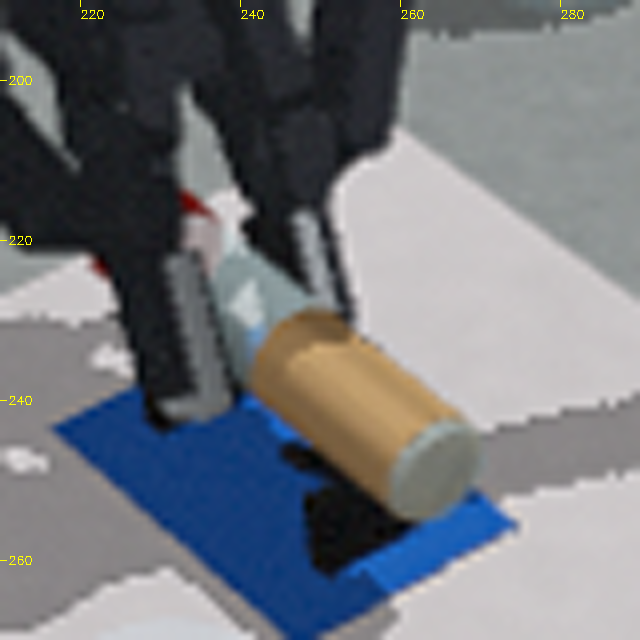

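```bash
python3 -m creep '[{"jaw":0.4,"dx":0,"dy":0,"dz":0,"spin":0},{"jaw":0.35,"dx":0,"dy":0,"dz":0,"spin":0},{"jaw":0.2,"dx":0,"dy":0,"dz":0,"spin":0},{"jaw":0,"dx":0,"dy":0,"dz":0,"spin":0},{"jaw":-0.15,"dx":0,"dy":0,"dz":0,"spin":0}]' 20;python3 -m creep '[{"jaw":-0.15,"dx":0,"dy":0,"dz":0,"spin":0},{"jaw":-0.15,"dx":0,"dy":0,"dz":0,"spin":0}]' 20; python3 way.py; python3 -c "
from h import *
for n in('top','scene'):
  g=get_image(n);crop(g,'e6%s.png'%n[0],*((360,160,450,260,7) if n=='top' else (210,190,290,270,8)))"
```

```text
t: 24.7
eef_pos: [563.5, -168.3, 26.9]
ee_rot: [[-0.092, 0.874, 0.477], [0.985, 0.152, -0.088], [-0.149, 0.461, -0.875]]
wrist_force: [-0.5, -0.4, 0.5]
finger_gap: 0.576
t: 24.9
eef_pos: [563.7, -168.4, 27.1]
ee_rot: [[-0.092, 0.874, 0.477], [0.985, 0.152, -0.088], [-0.149, 0.461, -0.875]]
wrist_force: [0.1, 0.1, 0.1]
finger_gap: 0.577
in trough frame 1.1 0.0 0.0 t [ 0.996  0.09  -0.019] F [0.1 0.1 0.1]
```

View pics/e6s.png

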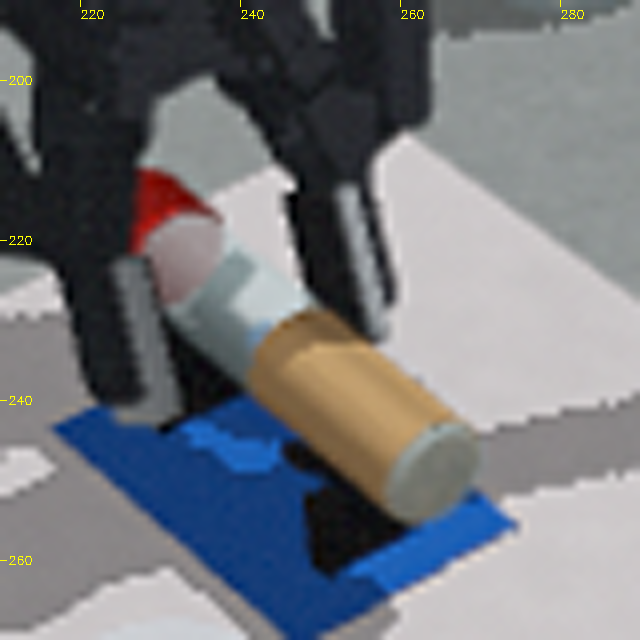

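View pics/e6t.png

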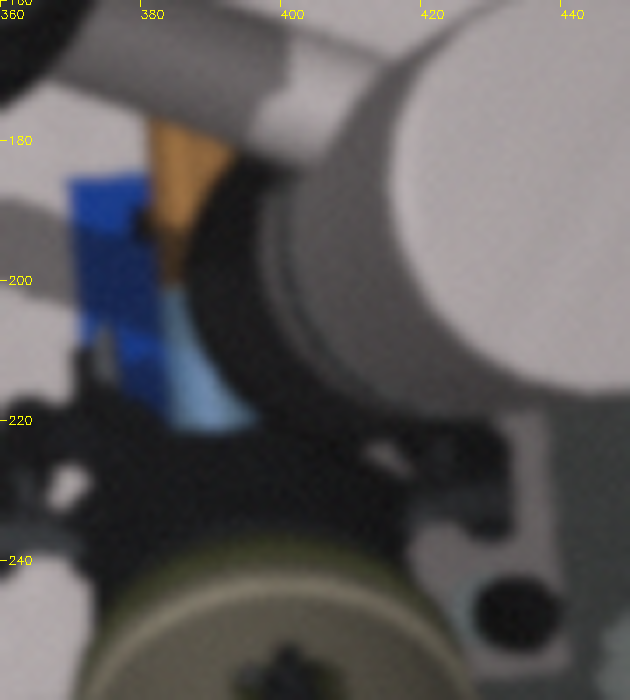

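```bash
python3 -m creep '[{"jaw":-0.15,"dx":0,"dy":0,"dz":-1.5,"spin":0},{"jaw":-0.15,"dx":0,"dy":0,"dz":-2.5,"spin":0},{"jaw":-0.15,"dx":0,"dy":-1,"dz":-3,"spin":0},{"jaw":-0.15,"dx":0,"dy":-2,"dz":-3,"spin":0},{"jaw":-0.15,"dx":0,"dy":-1,"dz":-1.5,"spin":0}]' 20; python3 -m creep '[{"jaw":-0.15,"dx":3,"dy":0,"dz":-1,"spin":0},{"jaw":-0.15,"dx":4,"dy":0,"dz":-1,"spin":0},{"jaw":-0.15,"dx":4,"dy":0,"dz":-1,"spin":0},{"jaw":-0.15,"dx":0,"dy":0,"dz":0,"spin":0}]'; python3 -c "
from h import *
g=get_image('top');cv2.imwrite('pics/f1t.png',g['color'][:,:,::-1]);crop(g,'f1tc.png',350,160,450,270,6)
g=get_image('scene');cv2.imwrite('pics/f1s.png',g['color'][:,:,::-1]);crop(g,'f1sc.png',200,190,300,280,7)"
```

```text
t: 25.5
eef_pos: [480.7, -163.4, 105.0]
ee_rot: [[-0.094, 0.874, 0.477], [0.985, 0.152, -0.085], [-0.147, 0.462, -0.875]]
wrist_force: [0.9, 0.8, -0.7]
finger_gap: 0.573
t: 25.9
eef_pos: [479.6, -142.2, 121.9]
ee_rot: [[-0.088, 0.864, 0.496], [0.984, 0.152, -0.091], [-0.154, 0.48, -0.863]]
wrist_force: [-0.1, -0.1, -0.4]
finger_gap: 0.576
```

View pics/f1s.png

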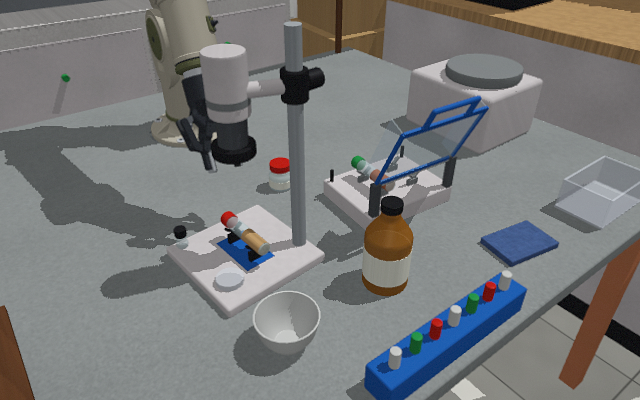

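View pics/f1t.png

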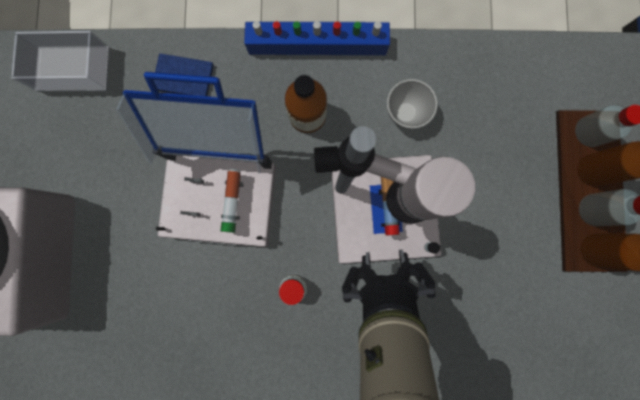

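View pics/f1sc.png

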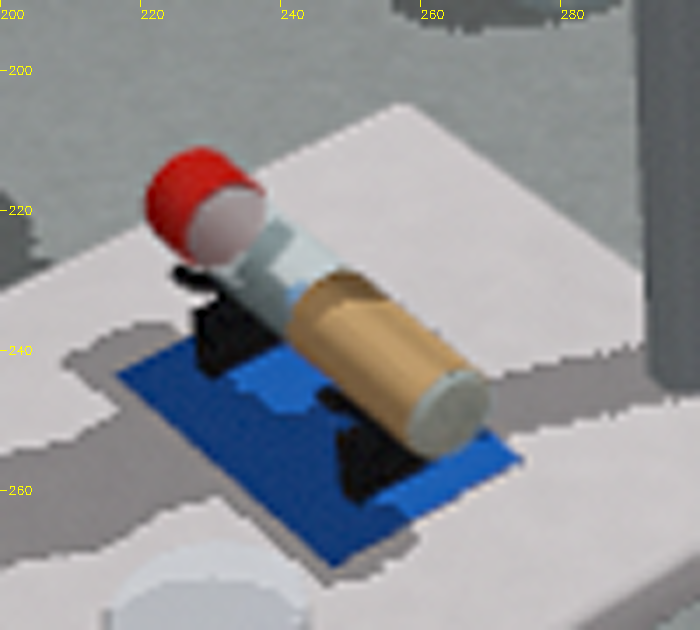

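View pics/f1tc.png

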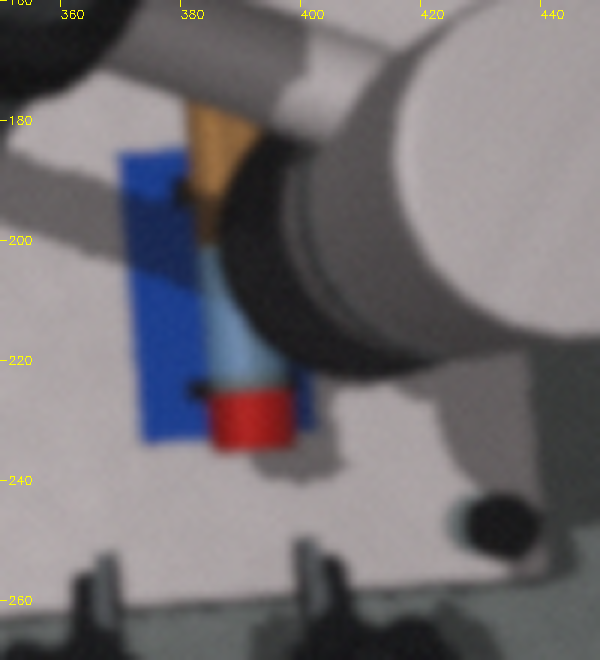

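```bash
python3 - <<'E'
from h import *
T=get_image('top');S=get_image('scene')
m=np.array([556.5,-163.3,62]);a=np.radians(5.1);ex=np.array([np.cos(a),np.sin(a),0]);ey=np.array([-ex[1],ex[0],0])
f=lambda q:[((p-m)@np.c_[ex,ey]).round(1).tolist() for p in q]
print("cap inner, cap front (top z=76)",f(onz(T,[(391.5,225),(392.5,235)],76)))
print("saddle lip top",f(onz(T,[(381.3,225),(379,192)],58)))
print("far end centre scene z62",f(onz(S,[(264.3,248.7)],62)), "mat corners", f(onz(S,[(216.5,243.5),(243,230),(274.5,255.5),(247.5,270.5)],21)))
E
```

```text
cap inner, cap front (top z=76) [[-36.8, 2.1], [-55.7, 2.0]]
saddle lip top [[-35.1, 18.4], [29.4, 17.0]]
far end centre scene z62 [[64.1, -0.5]] mat corners [[-48.0, -29.9], [-48.0, 29.9], [51.5, 29.0], [50.7, -29.9]]
```

```bash
python3 -c "
from bench import *
s=observe();print(s['t'],s['wrist_force'].round(1),s['qd'].round(1));print(sign_off())"
```

```text
26.1 [-0.5 -0.2  0.8] [-1.6  0.2  0.4  0.1 -0.3  0.   0.2]
the job is handed in; nothing more can be done
None
```

I finished the task and handed it in at about 26 s. The guard stands open on its own, and the red-capped tube lies in the microscope trough.

**What I did**
- **Tilting the hand:** the moves have no tilt command. I tilted the hand by driving the arm against its reach limits, which gave about 29° of lean towards the back of the bench and kept it clear of the lens.
- **Guard:** I gripped the handle at 20 N, carried it along its arc to about 1.9 rad, let go and backed off. It stayed open.
- **Tube:** I lifted the tube about 93 mm, moved it under the lens and lowered it until the wrist felt the saddles, with a brief peak of about 19 N. I eased off before opening the jaws, and the tube did not move.

**Last checks**
- **Seating:** in both pictures the tube lies in both saddles, in line with the trough.
- **Centring:** it sits about 4 mm past the middle, towards the back. The two cameras disagreed by a few mm (about 2.5 to 7 mm), but both are within the 15 mm allowed.
- **Sideways and height:** I did not measure these to better than about 2 mm. I am relying on the V saddles and the contact force.
- **Bench:** the green-capped tube and the other things looked where they had been. I judged this by eye and did not measure it.
- **Robot:** it was clear of everything and the wrist force was about zero. The arm was still settling at under 2°/s when I handed in.

**Disagreement with the description:** the fingertips appeared about 23 mm behind the reported TCP, not ahead of it. I went by the pictures, and the bar and tube grasps fitted that.

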